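Hold the matching grid on a potato chipper for its wing nuts

TASK

Fit the potato chipper with the cutting grid that belongs to the pusher now lying between its rails (same colour: orange for thick chips, blue for thin ones): lift that grid from the wooden stand, slip its two holes over the studs and bring it flat against both posts. Then press it there gently with a steady push of about 10 newtons (5 is too loose, 18 too hard), kept up for two to three seconds so that I can spin on the wing nuts, and finish while still gripping and pressing it; leave the other grid, both pushers and the things around where they are.

Things in the scene. Friction and masses are not known exactly. Their poses are not given: they have to be found in the camera images.
- chipper: hand-push potato chipper, fixed: two rigid aluminium posts 28 mm wide, 16 deep, 116 high, centred at y = +-50 mm, a 72 mm gap between them (room for a finger), two white rails 51 mm high behind. Origin: on the worktop, midway between the posts, in the plane of their front faces. z up; x is the push direction, from the grid's side through the gap and along the rails.
- chipper_seat (a point): where the origin of a fully fitted grid lies, with the chipper's axes: 4 mm in front of the posts' faces, 12 mm above the worktop, midway between the posts. A grid still in front of the posts has a negative x here.
- stud_a (a point): root of the stud on the post at chipper y = +50 mm, on the post's face, 57 mm above the worktop. Each stud is 6 mm thick with a tapered end and stands out 25 mm towards the chipper's -x.
- stud_b (a point): root of the other stud, at chipper y = -50 mm, 57 mm above the worktop; same size.
- grid_coarse: orange cutting grid: upright steel plate 8 mm thick (x), 128 wide (y), 100 high (z), with widely spaced blades. Its orange grip, 12 mm thick, 60 wide, centred, 80 to 114 mm above the lower edge, is pinched from above across x. 12 mm holes at y = +-50 mm, 45 mm up, go over the studs. Either face may go to the posts. 0.24 kg. Origin: middle of the lower edge. Starts upright in either slot of the stand.
- grid_fine: blue cutting grid: upright steel plate 8 mm thick (x), 128 wide (y), 100 high (z), with closely spaced blades. Its blue grip, 12 mm thick, 60 wide, centred, 80 to 114 mm above the lower edge, is pinched from above across x. 12 mm holes at y = +-50 mm, 45 mm up, go over the studs. Either face may go to the posts. 0.24 kg. Origin: middle of the lower edge. Starts upright in either slot of the stand.
- pusher_coarse: orange pusher with 5 x 5 white teeth, loose, 60 mm wide, 88 high, 75 long; origin on its sole. One of the two pushers is in the chipper, between the rails, its origin about 120 mm behind the posts' front faces; the other stands spare on the worktop beside the rails, about 185 mm from the chipper's origin. Which is which varies; leave both alone.
- pusher_fine: blue pusher with 8 x 8 white teeth, loose, 60 mm wide, 88 high, 75 long; origin on its sole. One of the two pushers is in the chipper, between the rails, its origin about 120 mm behind the posts' front faces; the other stands spare on the worktop beside the rails, about 185 mm from the chipper's origin. Which is which varies; leave both alone.
- blade_stand: beech stand, fixed, 144 mm (x) by 100 mm (y), 43 mm high, with two slots 10.5 mm wide along its y at x = +37 and -37 mm; slot floors are 10 mm above the worktop. Origin: centre of its underside. A grid must rise 35 mm to be clear of its slot.
- egg_timer: red and cream kitchen timer, 62 mm across and 50 mm high, a bystander. Origin: centre of its underside.
- mill_2: small salt mill, 44 mm across and 90 mm high, a bystander. Origin: centre of its underside.

How it is judged:
By the outcome, as a careful person would: the job done as asked, in the order asked, and still so for the second after the job is handed in, while the arm keeps its last pose, push and grip.
It also fails if it takes over 61 s, if anything falls off the work surface, if the arm or the gripper's body presses on something with over 40 N, if the wrist force passes 120 N, or if a joint passes its speed limit or range.

ROBOT

A 6-joint arm with a two-finger parallel gripper is mounted at the origin on a cart in front of the work surface, level with it; the furniture and walls round the work are solid. World frame = base frame: x ahead of the robot, y to its left, z up, the work surface at z = 0. Lengths are in mm, angles in rad, forces in N, time in s.
With the tool pointing down it reaches from about 325 to 875 mm from the base axis. Payload 4.4 kg.
Tool frame: the origin (TCP) lies on the centre line of the jaws, within the pads' length; the fingertips stand ahead of it and the grasp point (between the pads) lies 6 mm ahead of it (ctrl.tcp_to_tips is the z of the fingertips in the tool frame, in mm); z points along the fingers, y is the direction in which the jaws open and shut (so a half turn about z gives the same grasp; the last joint's range is limited). The gripper opens to 85 mm and grips with 20 to 120 N. Pads are 22 mm wide; open, the fingers measure 114 mm over their backs; the gripper's body (76 mm by 85 mm) begins 54 mm behind the grasp point. The pads swing forward as they close: fully open they stand 13 mm farther back than shut.
Start: joints at [-1.456, 0.207, 1.542, -0, 1.393, -0.15], TCP at [150.474, -554.964, 256.282] pointing down, gripper open.
Joint ranges: [-2.73, 2.73], [-0.86, 2.22], [0.23, 2.46], [-1.11, 4.25], [0.08, 2.63], [-2.82, 2.82]. Speed limits (rad/s): [2.79, 2.79, 3.14, 3.14, 3.14, 3.14].

INTERFACE

Orientations are given as a 3x3 rotation matrix whose columns are the frame's x, y, z axes.
In Python, from plant import ctrl, sensors, optics gives the robot as it stands. Calls block until the motion is done:
- ctrl.move_ptp(position, orientation): joint-space move of the TCP to a pose.
- ctrl.move_l(position, rot=None, vel=150, threshold=None): straight line of the TCP; rot=None keeps the orientation; vel is the mean speed in mm/s. With threshold (N) it stops when the force on the tool has changed by that much, and returns True; else False.
- ctrl.set_joints(angles): joint-space move.
- ctrl.gripper_to(opening, force=None): finger opening in mm; force is the grip in N (None keeps the last); returns when the fingers have stopped.
- ctrl.hold(seconds).
- ctrl.solve_ik(position, orientation): joint angles nearest the present ones, or None.
- sensors.read_state(): the state.
- optics.grab_frame(name): name is "side" or "top"; returns (picture, depth): 384x512x3 uint8, red, green, blue; 384x512 float32, mm along the optical axis (not along the pixel's ray), 0 where there is no reading.
- optics.camera_params(name): a dict with "mtx" (3x3 intrinsics, pixels), "R" (3x3) and "t" (3): a world point X has camera coordinates R X + t. Camera axes: x right, y down, z forward; pixel columns grow to the right and rows downward; lengths in mm; the calibration is good to about 2 mm. A picture is of the moment at which its call begins. camera_params takes no time and is no camera call.
A pose or a line that the arm cannot do raises ctrl.MotionError and nothing moves.
- ctrl.finish_job(): hands the job in, once; it reports no verdict.
The state is a dict: "t": time; "q": joint angles; "qvel": joint speeds; "tau": joint torques, N m; "eef_pos": TCP position; "eef_rot": TCP orientation; "force": force on the tool from outside, world axes, zero at the start; "wrist_torque": the same for the moment, N m; "grip_width": finger opening in mm.
Only numpy, scipy, OpenCV 4.12 (cv2) and the standard library are available. Lean on these libraries where they do the work, as an engineer would, in place of code of your own. Each camera call takes 0.05 s, during which the arm holds its last target.

## Working session

There is one attempt and no reset: what is moved stays moved. The work goes in short steps, each a Python script; the robot and the scene stay as the last script left them, time stands still between calls to the robot, and variables do not carry over. Pictures are saved under pics/ and viewed, and the job is handed in when it is done.

```bash
mkdir -p pics; ls; python3 - <<'E'
from plant import ctrl, sensors, optics
import cv2, numpy as np
s=sensors.read_state(); print(s, ctrl.tcp_to_tips)
for n in ("side","top"):
    im,d=optics.grab_frame(n); cv2.imwrite(f"pics/{n}0.png",im[:,:,::-1]); np.savez(f"{n}0.npz",im=im,d=d)
    print(n,optics.camera_params(n), (d>0).mean())
E
```

```text
pics
{'t': 0.0, 'q': array([-1.45650343e+00,  2.07432728e-01,  1.54298174e+00, -7.55068448e-06,
        1.39350491e+00, -1.50471380e-01]), 'qvel': array([-0.00017995, -0.00169298,  0.00258396,  0.00122965,  0.00103435,
        0.00131073]), 'tau': array([-1.34720605e-03, -3.83039832e+01, -2.91599482e+01, -3.02296530e-04,
        1.03434143e-02, -1.03150619e-06]), 'eef_pos': array([ 150.38754385, -554.24577013,  255.10530051]), 'eef_rot': array([[ 9.65153909e-01,  2.61682743e-01, -2.72732538e-04],
       [ 2.61682663e-01, -9.65151203e-01,  2.31068969e-03],
       [ 3.41439480e-04, -2.30154056e-03, -9.99997293e-01]]), 'force': array([-1.19485168, -0.30810021,  0.58762255]), 'wrist_torque': array([-0.0126074 , -0.01551146,  0.00702631]), 'grip_width': 85.50808677367135} 25.0
side {'mtx': array([[494.23793887,   0.        , 251.72460734],
       [  0.        , 494.23793887, 188.86408548],
       [  0.        ,   0.        ,   1.        ]]), 'R': array([[ 0.85842478, -0.51271667, -0.01511667],
       [-0.33177441, -0.53252077, -0.7786831 ],
       [ 0.39119387,  0.67345619, -0.6272353 ]]), 't': array([-579.90781661,  102.76289035, 1413.14032183])} 0.9944000244140625
top {'mtx': array([[422.09665464,   0.        , 255.52261492],
       [  0.        , 422.09665464, 197.29543447],
       [  0.        ,   0.        ,   1.        ]]), 'R': array([[-0.0018034 , -0.99957859, -0.02897232],
       [-0.99575926,  0.00445987, -0.09188905],
       [ 0.09197954,  0.02868374, -0.99534768]]), 't': array([-223.35565152,  506.944923  , 1179.69586706])} 0.9960734049479166
```

View pics/side0.png

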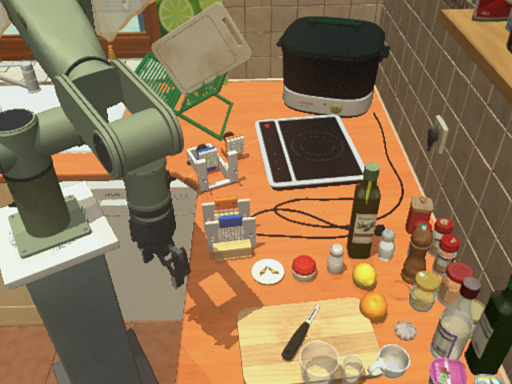

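View pics/top0.png

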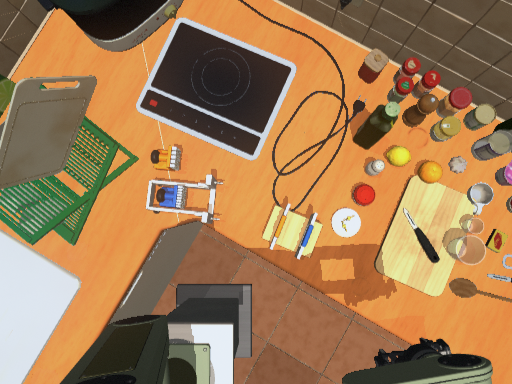

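The pusher between the rails looks blue (top 170,197) and the blue grid is in the right-hand slot (top 310,233). I'll zoom in to confirm this.

```bash
python3 - <<'E'
import cv2, numpy as np
a=np.load("top0.npz")["im"];b=np.load("side0.npz")["im"]
A=cv2.resize(a[140:265,140:340],None,fx=4,fy=4,interpolation=cv2.INTER_CUBIC)
B=cv2.resize(b[125:275,175:325],None,fx=4,fy=4,interpolation=cv2.INTER_CUBIC)
cv2.imwrite("pics/zt.png",A[:,:,::-1]);cv2.imwrite("pics/zs.png",B[:,:,::-1])
E
```

```text
(no output)
```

View pics/zt.png

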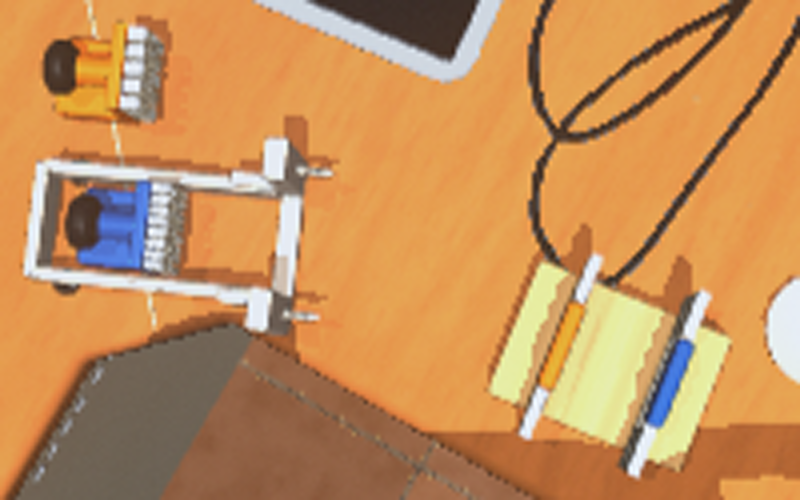

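View pics/zs.png

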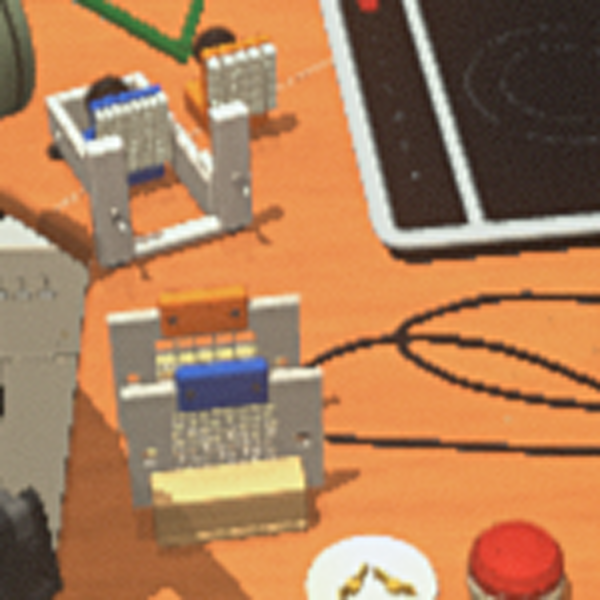

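The pusher in the chipper is blue with fine teeth, so the fine blue grid is the one. In the top zoom it sits at (670,385), and the two posts are at (278,158) and (262,308). Now I'll measure with colour masks, depth and rays.

```bash
cat > h.py <<'E'
import numpy as np, cv2
from plant import ctrl, sensors, optics
def pts(n,d):
    p=optics.camera_params(n); K=p["mtx"];v,u=np.mgrid[0:d.shape[0],0:d.shape[1]]
    c=np.stack([(u-K[0,2])/K[0,0]*d,(v-K[1,2])/K[1,1]*d,d],-1)
    return (c-p["t"])@p["R"]      # world
def ray(n,u,v,z):
    p=optics.camera_params(n); c=np.linalg.inv(p["mtx"])@[u,v,1]
    o=-p["R"].T@p["t"]; r=p["R"].T@c; return o+r*(z-o[2])/r[2]
def proj(n,X):
    p=optics.camera_params(n); c=np.atleast_2d(X)@p["R"].T+p["t"]; q=c@p["mtx"].T; return q[:,:2]/q[:,2:]
def rect(P):
    (c,s,a)=cv2.minAreaRect(P[:,:2].astype(np.float32)); return np.round(c,1),np.round(s,1),round(a,2)
E
python3 - <<'E'
from h import *
for n in("top","side"):
    f=np.load(n+"0.npz");im,d=f["im"],f["d"];W=pts(n,d);hsv=cv2.cvtColor(im,cv2.COLOR_RGB2HSV)
    blue=(hsv[...,0]>105)&(hsv[...,0]<125)&(hsv[...,1]>140)&(hsv[...,2]>60)&(d>0)
    k,l,st,ce=cv2.connectedComponentsWithStats(blue.astype(np.uint8))
    for i in range(1,k):
        if st[i,4]>15:
            P=W[l==i]; print(n,"blue",st[i,4],ce[i].round(1),"med",np.median(P,0).round(1),"z",np.percentile(P[:,2],[5,95]).round(1))
            if n=="top":
                T=P[P[:,2]>np.percentile(P[:,2],90)-8];print("  top rect",rect(T),T.mean(0).round(1))
    # posts: high points, white/grey
    g=(hsv[...,1]<70)&(d>0)&(W[...,2]>100)&(W[...,2]<130)&(W[...,0]>250)
    k,l,st,ce=cv2.connectedComponentsWithStats(g.astype(np.uint8))
    for i in range(1,k):
        if st[i,4]>15:
            P=W[l==i]; print(n,"grey high",st[i,4],ce[i].round(1),P.mean(0).round(1),rect(P),"z",np.percentile(P[:,2],[5,95]).round(1))
f=np.load("top0.npz");W=pts("top",f["d"]);print("table z",np.median(W[170:230,225:255,2]),W[200,240])
f=np.load("side0.npz");W=pts("side",f["d"]);print("table z",W[150:155,180:185,2].mean(), W[340,220])
E
```

```text
top blue 191 [170.  197.7] med [499.4  14.5  65.3] z [23.  89.8]
  top rect (array([504.7,  -7.4]), array([ 9.7, 54.9]), 84.61) [503.9  -7.5  87.7]
top blue 89 [307.1 235.3] med [ 398.9 -360.   123.1] z [120.3 125.8]
  top rect (array([ 398.3, -360.5]), array([ 9.9, 56.4]), 67.85) [ 398.2 -360.3  123.2]
top grey high 21 [498.1  94.7] [ 769.7 -873.1  103.7] (array([ 771. , -871.4]), array([45.7,  5.1]), 58.88) z [100.4 107.7]
top grey high 192 [495.7 144.4] [ 632.4 -852.2  117.3] (array([ 635.3, -858.6]), array([62.4, 35.9]), 24.67) z [101.8 128.4]
top grey high 70 [208.6 179.6] [ 545.  -103.8  113.7] (array([ 545.6, -103.2]), array([15.8, 27.9]), 82.35) z [104.1 119.1]
top grey high 38 [ 16.9 195.6] [505.  408.9 112.8] (array([505.1, 408.6]), array([55.2,  5. ]), 47.57) z [104.7 118.6]
top grey high 36 [ 48.3 209.4] [468.  324.2 109.4] (array([469.7, 326.4]), array([55.7,  4.3]), 51.09) z [105.7 113.2]
top grey high 39 [ 43.4 211.4] [462.2 330.2 122.2] (array([463.6, 332.5]), array([59. ,  4.4]), 53.04) z [117.8 127.7]
top grey high 37 [286.6 209.3] [ 466.  -308.7  110. ] (array([ 46
[... 1247 characters left out ...]
74.4]), array([12.5, 31.4]), 61.5) z [100.9 110.9]
side grey high 72 [212.5 222.6] [ 355.3 -345.8  107.5] (array([ 355.7, -346. ]), array([13.4, 40.1]), 73.6) z [101.3 118.1]
side grey high 62 [247.4 219.1] [ 437.4 -380.3  106.4] (array([ 438.4, -378.6]), array([14.3, 35.7]), 70.19) z [100.2 111.1]
side grey high 338 [453.5 327.1] [ 619.9 -882.8  116.8] (array([ 626.2, -881.5]), array([34.3, 62.4]), 30.18) z [102.2 128.7]
side grey high 155 [481.2 333.7] [ 656.1 -921.2  114.6] (array([ 657.2, -919.1]), array([45.6,  5.2]), 61.31) z [102.2 126.6]
table z -0.26394380902803494 [ 500.90029582 -179.09977956   -5.2751848 ]
table z 61.02552305305724 [ 2.39193585e+02 -5.91776360e+02 -5.75630575e-01]
```

Measurements agree with the given sizes. The posts are 99.3 mm apart, the plate is 127 mm long and the grip top is at z 124. I'll plan the poses and check reach.

```bash
cat >> h.py <<'E'
G=np.array([398.1,-360.4]); n=np.array([.386,.922]); n/=np.linalg.norm(n)
pa=np.array([446.6,-93.6]); pb=np.array([545.5,-103.4])
yc=(pa-pb)/np.linalg.norm(pa-pb); xc=np.array([yc[1],-yc[0]])
O=(pa+pb)/2-8*xc; seat=O-4*xc
def rot(d): # tool y = -d
    y=np.array([-d[0],-d[1],0]);z=np.array([0,0,-1.]);return np.column_stack([np.cross(y,z),y,z])
def S(): return sensors.read_state()
def P(xy,z): return np.array([xy[0],xy[1],z])
E
python3 - <<'E'
from h import *
print(xc,O,seat)
for p,r in((P(G,200),rot(n)),(P(G,114),rot(n)),(P(G,170),rot(n)),(P(seat-60*xc,170),rot(xc)),(P(seat-60*xc,116),rot(xc)),(P(seat,116),rot(xc))):
    print(p.round(1),ctrl.solve_ik(p,r))
E
```

```text
[0.09860707 0.99512645] [ 495.26114344 -106.46101158] [ 494.86671516 -110.44151737]
[ 398.1 -360.4  200. ] [-8.96953785e-01  1.80130306e-01  1.69467315e+00 -4.44089210e-16
  1.26678920e+00  1.07032675e+00]
[ 398.1 -360.4  114. ] [-8.96953785e-01  2.89762803e-01  1.75993493e+00 -4.44089210e-16
  1.09189492e+00  1.07032675e+00]
[ 398.1 -360.4  170. ] [-8.96953785e-01  2.14724871e-01  1.72111310e+00 -4.44089210e-16
  1.20575468e+00  1.07032675e+00]
[ 489.  -170.1  170. ] [-5.02163500e-01  1.75696027e-01  1.76811463e+00 -4.44089210e-16
  1.19778199e+00  1.16740040e+00]
[ 489.  -170.1  116. ] [-5.02163500e-01  2.50207836e-01  1.80650851e+00 -4.44089210e-16
  1.08487631e+00  1.16740040e+00]
[ 494.9 -110.4  116. ] [-3.90411801e-01  2.29728856e-01  1.83256664e+00 -4.44089210e-16
  1.07929716e+00  1.27915210e+00]
```

```bash
python3 - <<'E'
from h import *
ctrl.move_ptp(P(G,230),rot(n)); ctrl.gripper_to(50,40)
s=S();print(s["t"],s["eef_pos"].round(1),s["force"].round(2))
ctrl.move_l(P(G,170),vel=100)
s=S();print(s["t"],s["eef_pos"].round(2),s["eef_rot"][:,1].round(3),-n,s["grip_width"])
for k in("top","side"):
    im,d=optics.grab_frame(k);np.savez(k+"1.npz",im=im,d=d)
    c=im[150:290,210:390] if k=="top" else im[125:275,165:345]
    cv2.imwrite(f"pics/{k}1.png",cv2.resize(c,None,fx=4,fy=4,interpolation=cv2.INTER_CUBIC)[:,:,::-1])
E
```

```text
1.7417 [ 397.9 -360.7  230. ] [ 0.21  1.04 -0.47]
2.4917 [ 398.42 -360.73  170.41] [-0.386 -0.922  0.   ] [-0.38617768 -0.92242441] 50.34478688464357
```

View pics/side1.png

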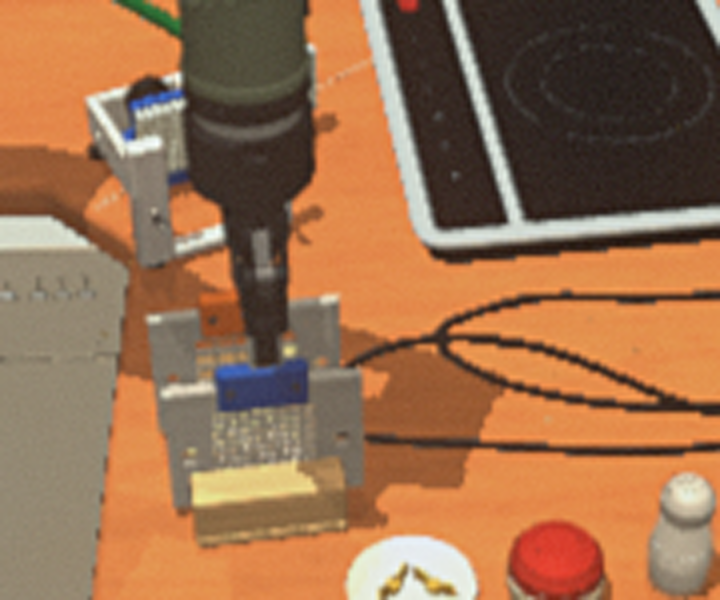

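View pics/top1.png

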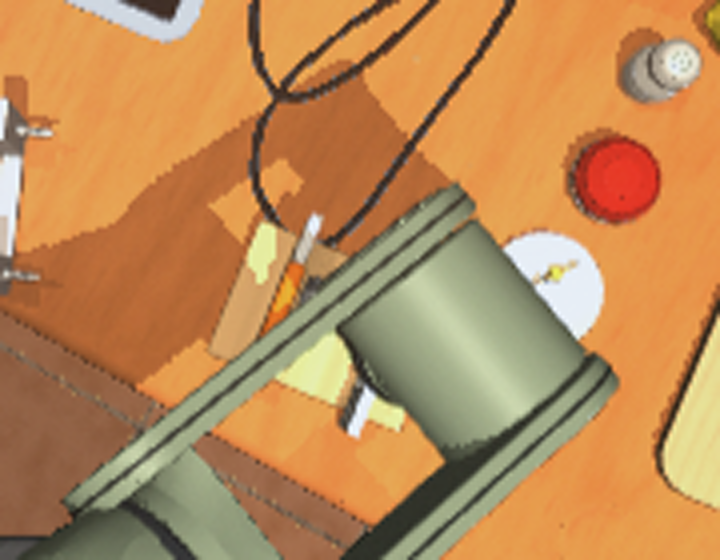

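In the side view the fingers at (265,360) are centred over the blue grip (215–307, 365–405). The top view shows the arm covering it, and nothing has been disturbed. Descending to grip.

```bash
python3 - <<'E'
from h import *
f0=S()["force"]
hit=ctrl.move_l(P(G,114),vel=60,threshold=8)
s=S();print(hit,s["t"],s["eef_pos"].round(2),(s["force"]-f0).round(2))
if not hit:
    ctrl.gripper_to(5,60)
    s=S();print(s["t"],s["eef_pos"].round(2),(s["force"]-f0).round(2),s["wrist_torque"].round(2),s["grip_width"])
E
```

```text
False 3.675 [ 398.39 -360.75  114.45] [-1.04 -0.04 -0.06]
4.1 [ 398.4  -360.81  114.51] [ 0.48 -0.84  0.24] [-0.07  0.01  0.01] 11.280108233906825
```

Gripped at 11.3 mm (the grip is 12 mm thick) with no side force. Lifting.

```bash
python3 - <<'E'
from h import *
f0=S()["force"]
p=S()["eef_pos"]
hit=ctrl.move_l(np.array([G[0],G[1],175]),vel=60,threshold=15)
s=S();print(hit,s["t"],s["eef_pos"].round(2),(s["force"]-f0).round(2),s["grip_width"])
if not hit:
    ctrl.move_ptp(P(seat-70*xc,175),rot(xc))
    ctrl.hold(.3)
    s=S();print(s["t"],s["eef_pos"].round(2),s["eef_rot"].round(4).tolist(),s["force"].round(2),s["grip_width"])
    for k in("top","side"):
        im,d=optics.grab_frame(k);np.savez(k+"2.npz",im=im,d=d)
        c=im[140:265,140:340] if k=="top" else im[85:235,150:350]
        cv2.imwrite(f"pics/{k}2.png",cv2.resize(c,None,fx=4,fy=4,interpolation=cv2.INTER_CUBIC)[:,:,::-1])
E
```

```text
False 5.2667 [ 397.81 -360.04  174.4 ] [-0.23  0.19 -3.25] 11.436454048744926
6.3917 [ 487.39 -179.32  173.91] [[0.9951, -0.0988, -0.0016], [-0.0988, -0.9951, 0.002], [-0.0017, -0.0019, -1.0]] [-0.1  -0.52  0.28] 5.184977647365195
```

View pics/side2.png

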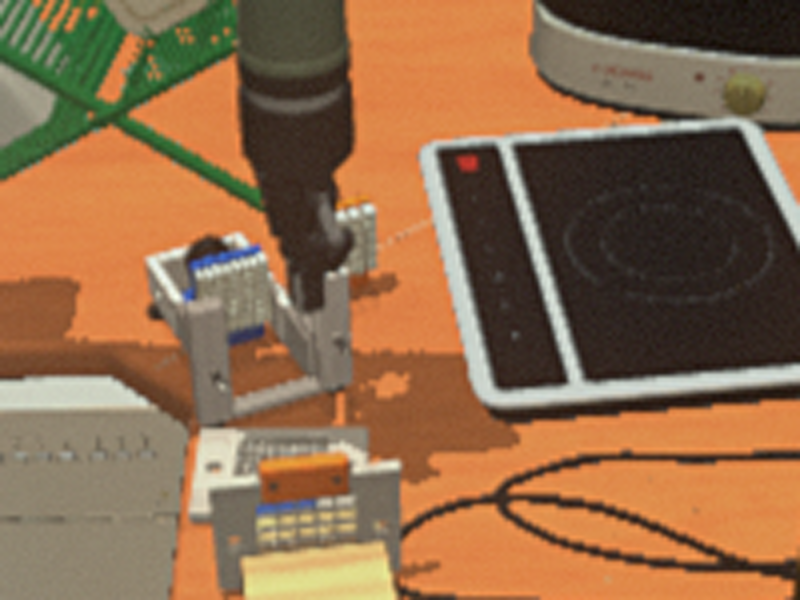

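View pics/top2.png

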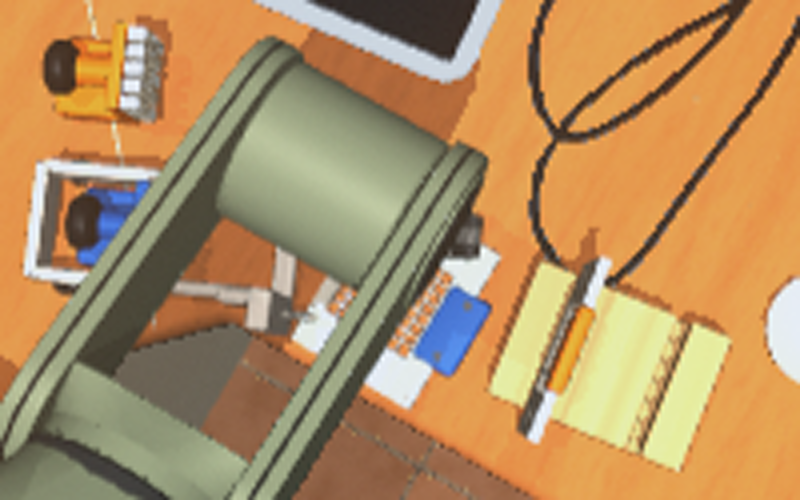

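The grid didn't survive the swing. The low joint-space path took it through the orange grid, the gripper closed to 5.2 mm, and the blue grid now lies flat on the worktop with its grip at about (455,330) in the top zoom. The orange grid is still in its slot but may be tilted. That's my mistake: I lifted it too low. I'll retreat and look before mending it.

```bash
python3 - <<'E'
from h import *
ctrl.move_l(P(seat-70*xc,300),vel=200)
ctrl.gripper_to(84,60)
q=S()["q"]; ctrl.set_joints([-1.456,0.1,1.5,0,1.45,0.4])
s=S();print(s["t"],s["eef_pos"].round(1))
for k in("top","side"):
        im,d=optics.grab_frame(k);np.savez(k+"3.npz",im=im,d=d)
        c=im[140:265,140:340] if k=="top" else im[105:255,150:350]
        cv2.imwrite(f"pics/{k}3.png",cv2.resize(c,None,fx=4,fy=4,interpolation=cv2.INTER_CUBIC)[:,:,::-1])
E
```

```text
9.8417 [ 151.7 -554.6  336.9]
```

View pics/side3.png

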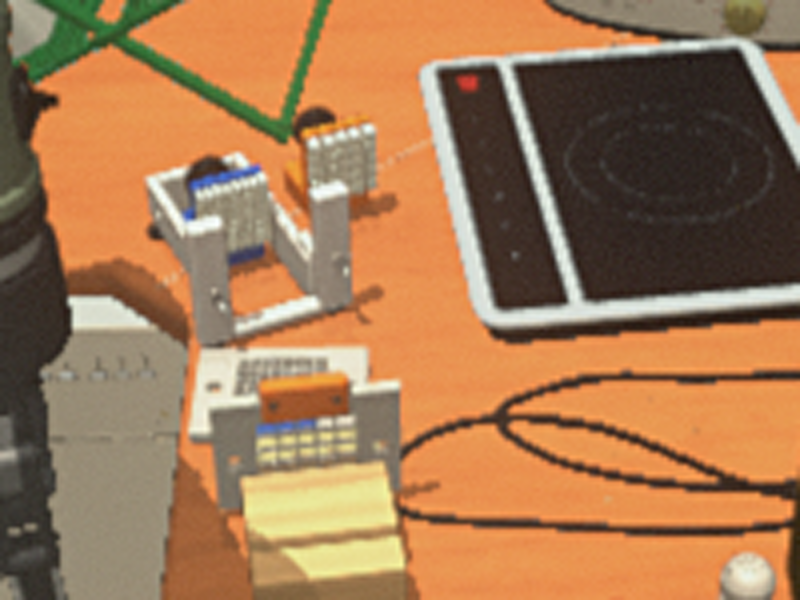

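View pics/top3.png

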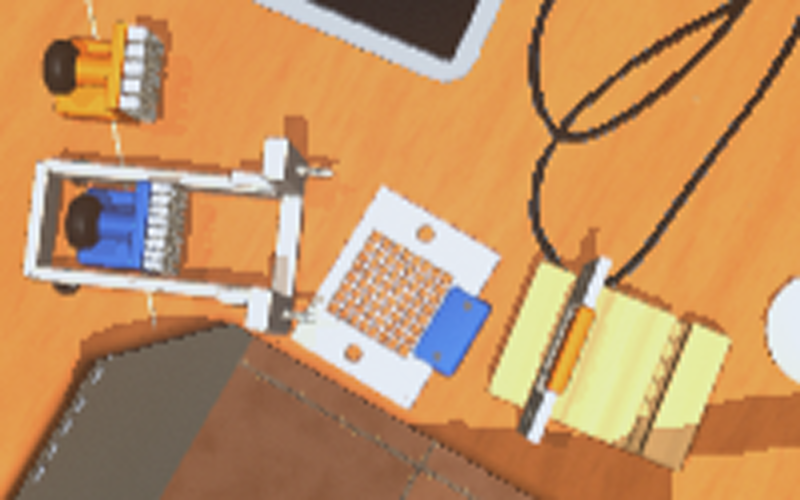

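The blue grid lies flat with corners at zoom (383,187), (498,258), (410,408) and (293,335). The orange one is still in its slot, leaning slightly. I can pinch the blue grip across its 60 mm width and turn it upright with a slanted tool. First I need its exact pose and which tool tilts are reachable.

```bash
python3 - <<'E'
from h import *
f=np.load("top3.npz");im,d=f["im"],f["d"];W=pts("top",d);hsv=cv2.cvtColor(im,cv2.COLOR_RGB2HSV)
blue=(hsv[...,0]>105)&(hsv[...,0]<125)&(hsv[...,1]>140)&(hsv[...,2]>60)&(d>0); blue[:, :235]=0
v,u=np.where(blue); print(len(u),W[blue].mean(0).round(1))
R=np.array([ray("top",a,b,11)[:2] for a,b in zip(u,v)]);print("grip rays",rect(R),R.mean(0).round(1))
z=W[blue][:,2];print("z",np.percentile(z,[5,50,95]).round(1))
roi=np.zeros_like(blue);roi[183:245,210:268]=1
wh=roi&(hsv[...,1]<60)&(hsv[...,2]>150)&(W[...,2]<30)
wh=wh|(blue)
v,u=np.where(wh);R=np.array([ray("top",a,b,9)[:2] for a,b in zip(u,v)]);print("all",rect(R))
print(cv2.boxPoints(cv2.minAreaRect(R.astype(np.float32))).round(1))
# corners
for c in [(383,187),(498,258),(410,408),(293,335)]: print(ray("top",c[0]/4+140,c[1]/4+140,9).round(1), W[int(c[1]/4+140),int(c[0]/4+140)].round(1))
# orange grid
g=(hsv[...,1]<70)&(d>0)&(W[...,2]>95)&(W[...,2]<130)&(W[...,0]>250)
k,l,st,ce=cv2.connectedComponentsWithStats(g.astype(np.uint8))
for i in range(1,k):
    if st[i,4]>15 and 260<ce[i][0]<330: print("orange ends",ce[i],W[l==i].mean(0).round(1),rect(W[l==i]))
org=(hsv[...,0]>8)&(hsv[...,0]<22)&(hsv[...,1]>150)&(W[...,2]>115)&(W[...,2]<130)
for nm in ("top0.npz","top3.npz"):
    ff=np.load(nm);w=pts("top",ff["d"]);h2=cv2.cvtColor(ff["im"],cv2.COLOR_RGB2HSV)
    m=(h2[...,0]>8)&(h2[...,0]<22)&(h2[...,1]>150)&(w[...,2]>112)&(w[...,2]<132)&(w[...,0]>350)&(w[...,1]<-250)&(w[...,1]>-350)
    print(nm,"orange grip",m.sum(),rect(w[m]),w[m].mean(0).round(1))
def T(xd,b,s):
    z=np.array([np.cos(b)*xd[0],np.cos(b)*xd[1],-np.sin(b)]);y=s*np.array([-xd[1],xd[0],0]);return np.column_stack([np.cross(y,z),y,z])
for b in (0,20,30,40,50,60,70):
  for s in (1,-1):
    Rm=T(xc,np.radians(b),s); tip=np.array([*seat,12+110.]); 
    q=ctrl.solve_ik(tip-25*Rm[:,2],Rm); print(b,s,None if q is None else q.round(2))
E
```

```text
192 [ 436.  -216.4   12.2]
grip rays (array([ 435.7, -216.3]), array([30.3, 55.1]), 58.95) [ 436.1 -216.3]
z [ 8.7 12.2 15.6]
all (array([ 471.8, -156.4]), array([169.9, 128.8]), 59.17)
[[ 372.9 -196.4]
 [ 483.5 -262.4]
 [ 570.6 -116.5]
 [ 460.   -50.5]]
[ 538.  -167.7    9. ] [ 540.9 -165.1    2.8]
[ 486.4 -250.3    9. ] [ 488.  -248.9    7.9]
[ 379.8 -187.3    9. ] [ 379.7 -185.7    5.7]
[ 431.8 -103.5    9. ] [ 434.  -102.6    7.4]
orange ends [288.6        210.06666667] [ 464.1 -314.1  108.9] (array([ 464. , -314.1]), array([ 8.5, 32.2]), 67.5)
orange ends [274.95744681 243.63829787] [ 376.8 -277.9  109.1] (array([ 376.6, -277.9]), array([ 8.6, 34.2]), 67.65)
top0.npz orange grip 102 (array([ 422.8, -290.9]), array([11.9, 56.6]), 67.6) [ 422.7 -290.7  122.6]
top3.npz orange grip 103 (array([ 420.4, -297.1]), array([12.3, 55.7]), 67.63) [ 420.5 -297.1  122.3]
0 1 [-0.88  0.92  1.5   0.93  2.06  2.13]
0 -1 [-0.88  0.92  1.5   0.93  2.06 -1.01]
20 1 [-0.86  0.71  1.58  0.79  1.84  2.18]
20 -1 [-0.86  0.71  1.58  0.79  1.84 -0.97]
30 1 [-0.83  0.6   1.62  0.71  1.73  2.21]
30 -1 [-0.83  0.6   1.62  0.71  1.73 -0.93]
40 1 [-0.79  0.5   1.66  0.63  1.62  2.27]
40 -1 [-0.79  0.5   1.66  0.63  1.62 -0.87]
50 1 [-0.73  0.41  1.7   0.54  1.51  2.34]
50 -1 [-0.73  0.41  1.7   0.54  1.51 -0.81]
60 1 [-0.67  0.33  1.73  0.44  1.4   2.43]
60 -1 [-0.67  0.33  1.73  0.44  1.4  -0.72]
70 1 [-0.59  0.26  1.77  0.32  1.3   2.54]
70 -1 [-0.59  0.26  1.77  0.32  1.3  -0.6 ]
```

Findings:
- The blue grip is at (436,-216), with the plate's up axis pointing toward (-0.52,-0.86).
- Any tool tilt is reachable at the seat.
- The top of the orange grid leans about 7 mm from where it was. It's within slot play, and I can set it upright again.

Pinching the flat grid with a 45° tool needs room on its grip side, so I'll find the free area first.

```bash
python3 - <<'E'
from h import *
pt=lambda a,b,z=0: ray("top",a/4+140,b/4+140,z)[:2].round(0)
print("stove corner",pt(450,82,0),"stove edge",pt(255,0),pt(490,0)); print("cable",[pt(*c) for c in((550,0),(530,70),(570,135),(535,190),(560,260),(610,285),(650,230))])
print("stand corners z43",[pt(*c,43) for c in((548,262),(490,392),(733,340),(675,470))])
print("stud tips",pt(330,170,57),pt(317,316,57),"table edge",pt(235,325),pt(430,432),pt(530,480))
Cs=np.array([[538,-167.7],[486.4,-250.3],[379.8,-187.3],[431.8,-103.5]])
print("ctr",Cs.mean(0),"grip dir",(Cs[1]+Cs[2]-Cs[0]-Cs[3])/2, "ydir",(Cs[0]+Cs[1]-Cs[2]-Cs[3])/2)
E
```

```text
stove corner [ 616. -216.] stove edge [678. -73.] [ 676. -245.]
cable [array([ 676., -289.]), array([ 624., -274.]), array([ 576., -303.]), array([ 536., -277.]), array([ 485., -295.]), array([ 467., -331.]), array([ 507., -360.])]
stand corners z43 [array([ 481., -285.]), array([ 391., -245.]), array([ 427., -412.]), array([ 338., -371.])]
stud tips [ 544. -135.] [ 443. -126.] table edge [439. -60.] [ 363. -201.] [ 329. -272.]
ctr [ 459.  -177.2] grip dir [-51.8 -83.2] ydir [106.4 -63.6]
```

There is room for the plate at (595,-204) with its grip facing the robot, clear of stove, cable and studs. Step one is to pinch the grip ends with the tool vertical, lift and relocate.

```bash
cat >> h.py <<'E'
def Rt(xd,b,s): # tool z: horizontal xd tilted b below horizontal
    xd=np.array(xd)/np.linalg.norm(xd)
    z=np.array([np.cos(b)*xd[0],np.cos(b)*xd[1],-np.sin(b)]);y=s*np.array([-xd[1],xd[0],0]);return np.column_stack([np.cross(y,z),y,z])
def snap(i,ct=(140,265,140,340),cs=(105,255,150,350),which=("top","side")):
    for k in which:
        im,d=optics.grab_frame(k);np.savez(f"{k}{i}.npz",im=im,d=d)
        a=ct if k=="top" else cs
        cv2.imwrite(f"pics/{k}{i}.png",cv2.resize(im[a[0]:a[1],a[2]:a[3]],None,fx=4,fy=4,interpolation=cv2.INTER_CUBIC)[:,:,::-1])
E
python3 - <<'E'
from h import *
u=np.array([-.514,-.858]);u/=np.linalg.norm(u)
gp=np.array([435.7,-216.3])+16*u
# tool z down, relation to final: tool z->u. xd=-u heading (plate direction), b=90deg
for s in(1,-1):
    R1=Rt(-u,np.pi/2,s);print(s,ctrl.solve_ik(P(gp,60),R1))
    R2=Rt([1,0],np.pi/2,s);print(s,ctrl.solve_ik(P([485,-204],60),R2))
    R3=Rt([1,0],np.radians(60),s);print(s,ctrl.solve_ik(P([485,-204],60)-25*R3[:,2],R3))
E
```

```text
1 None
1 [-5.62725026e-01  3.55449596e-01  1.81117548e+00 -4.44089210e-16
  9.74967573e-01 -2.13352135e+00]
1 None
-1 [-0.67217965  0.28395108  1.91142765  0.          0.94621392 -0.13244602]
-1 [-5.62725026e-01  3.55449596e-01  1.81117548e+00 -4.44089210e-16
  9.74967573e-01  1.00807130e+00]
-1 [-0.7833369   0.13595596  2.15376896  0.70060644  0.57911577  0.24449098]
```

```bash
python3 - <<'E'
from h import *
u=np.array([-.514,-.858]);u/=np.linalg.norm(u)
gp=np.array([435.7,-216.3])+16*u
R1=Rt(-u,np.pi/2,-1)
ctrl.move_ptp(P(gp,300),R1); ctrl.gripper_to(72,60)
ctrl.move_l(P(gp,60),vel=150)
f0=S()["force"]; s=S();print(s["t"],s["eef_pos"].round(1))
hit=ctrl.move_l(P(gp,18),vel=25,threshold=5)
s=S();print(hit,s["t"],s["eef_pos"].round(1),(s["force"]-f0).round(1),s["wrist_torque"].round(2))
snap(4)
E
```

```text
13.5583 [ 428.1 -230.5   60.8]
False 15.3917 [ 427.6 -230.1   18.1] [-0.8 -0.4  0.4] [ 0.01 -0.06 -0.05]
```

View pics/side4.png

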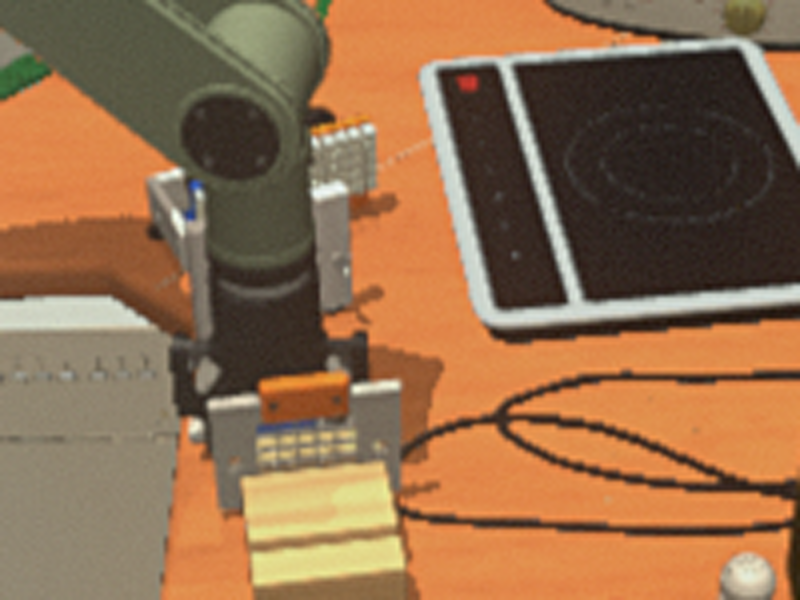

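Not touching yet. The tips are about 2 mm above the worktop, which matches the pads' swing, and in side4 the hand is clear of the orange grid. I'll raise 4 mm and pinch.

```bash
python3 - <<'E'
from h import *
u=np.array([-.514,-.858]);u/=np.linalg.norm(u)
gp=np.array([435.7,-216.3])+16*u
ctrl.move_l(P(gp,21.5),vel=25)
f0=S()["force"];ctrl.gripper_to(50,100)
s=S();print(s["t"],s["eef_pos"].round(1),(s["force"]-f0).round(1),s["wrist_torque"].round(2),s["grip_width"])
if 57<s["grip_width"]<63:
    ctrl.move_l(P(gp,60),vel=40)
    s=S();print(s["t"],s["eef_pos"].round(1),(s["force"]-f0).round(1),s["wrist_torque"].round(2),s["grip_width"])
    snap(5)
E
```

```text
16.075 [ 427.6 -230.2   22.1] [-2.2  0.   5. ] [0.26 0.29 0.04] 56.48333613174665
```

```bash
python3 - <<'E'
from h import *
u=np.array([-.514,-.858]);u/=np.linalg.norm(u)
gp=np.array([435.7,-216.3])+16*u
ctrl.move_l(P(gp,50),vel=40)
s=S();print(s["t"],s["eef_pos"].round(1),s["force"].round(1),s["wrist_torque"].round(2),s["grip_width"])
snap(5)
E
```

```text
16.9417 [ 427.3 -229.9   49.9] [ 0.1  0.8 -2.5] [-0.12  0.11  0.02] 56.46304540692675
```

View pics/top5.png

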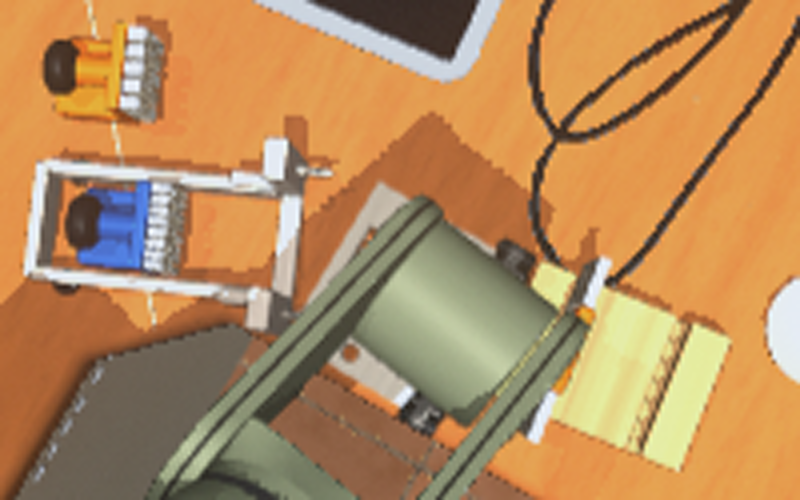

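View pics/side5.png

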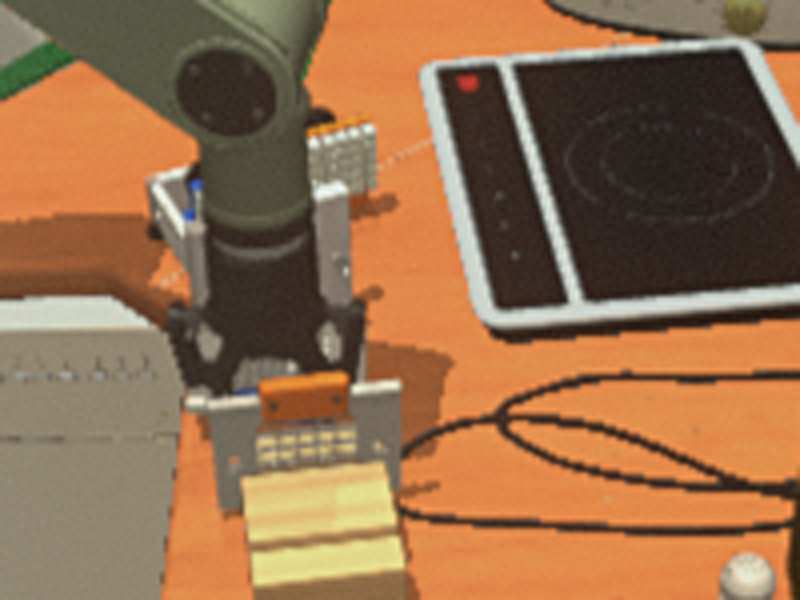

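The plate is lifted rigidly and cantilevered (weight 2.5 N, moment 0.16 Nm). One corner is still under stud_a, so I'll shift it out low first, then turn, set down and release.

```bash
python3 - <<'E'
from h import *
p=S()["eef_pos"][:2]
h1=ctrl.move_l(P(p+[20,-5],50),vel=60,threshold=10)
R2=Rt([1,0],np.pi/2,-1); Ra=Rt([np.cos(np.radians(30)),np.sin(np.radians(30))],np.pi/2,-1)
tgt=np.array([480,-204])
h2=ctrl.move_l(P((p+[20,-5]+tgt)/2,50),Ra,vel=50,threshold=10) if not h1 else None
h3=ctrl.move_l(P(tgt,50),R2,vel=50,threshold=10) if h2 is False else None
s=S();print(h1,h2,h3,s["t"],s["eef_pos"].round(1),s["force"].round(1),s["wrist_torque"].round(2),s["grip_width"])
snap(6)
E
```

```text
False False True 18.4167 [ 460.5 -216.7   48. ] [-1.9 -0.9 -3.4] [-0.16  0.27  0.13] 56.03446229356042
```

View pics/side6.png

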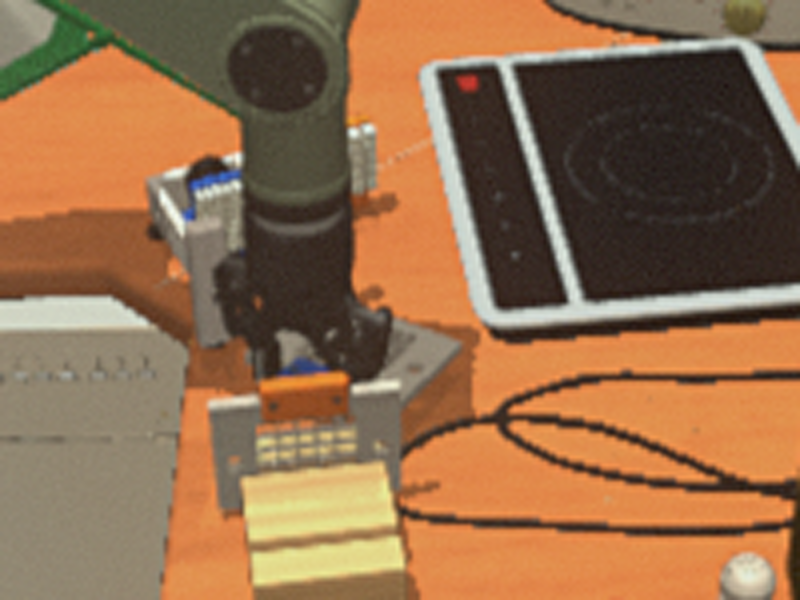

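View pics/top6.png

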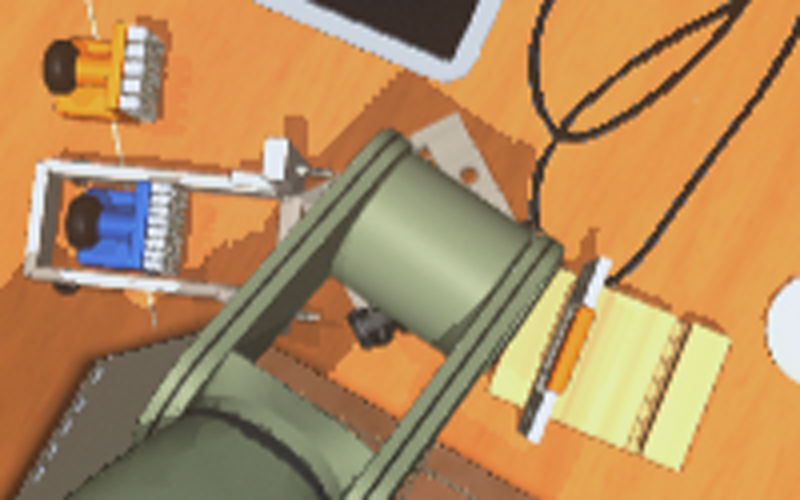

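The 10 N threshold tripped during the turn. By geometry the plate's corner is at about (544,-118), near post b's front. Turning in place moves that corner away from the post, so I'll finish the turn here before translating.

```bash
python3 - <<'E'
from h import *
s0=S();p=s0["eef_pos"];print("yaw",np.degrees(np.arctan2(-s0["eef_rot"][0,1]*-1,-s0["eef_rot"][1,1]*-1)),s0["eef_rot"][:,1].round(2))
R2=Rt([1,0],np.pi/2,-1);print(R2[:,1])
h=ctrl.move_l(P(p[:2]+[-2,-3],50),R2,vel=10,threshold=12)
s=S();print(h,s["t"],s["eef_pos"].round(1),s["eef_rot"][:,1].round(2),s["force"].round(1),s["wrist_torque"].round(2),s["grip_width"])
if not h:
    h=ctrl.move_l(P([478,-205],50),R2,vel=50,threshold=12)
    s=S();print(h,s["t"],s["eef_pos"].round(1),s["force"].round(1),s["wrist_torque"].round(2),s["grip_width"])
snap(7)
E
```

```text
yaw 152.28485275599363 [ 0.47 -0.89 -0.01]
[ 0. -1. -0.]
True 18.9167 [ 462.  -218.5   49.6] [ 0.13 -0.99 -0.  ] [ 2.7  1.7 -0.3] [ 0.03 -0.57  0.21] 56.36637544635946
```

View pics/side7.png

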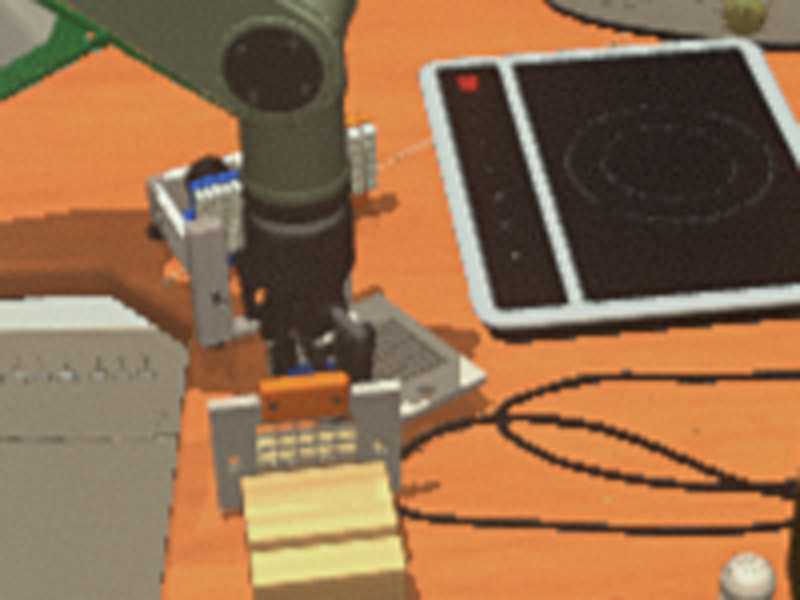

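View pics/top7.png

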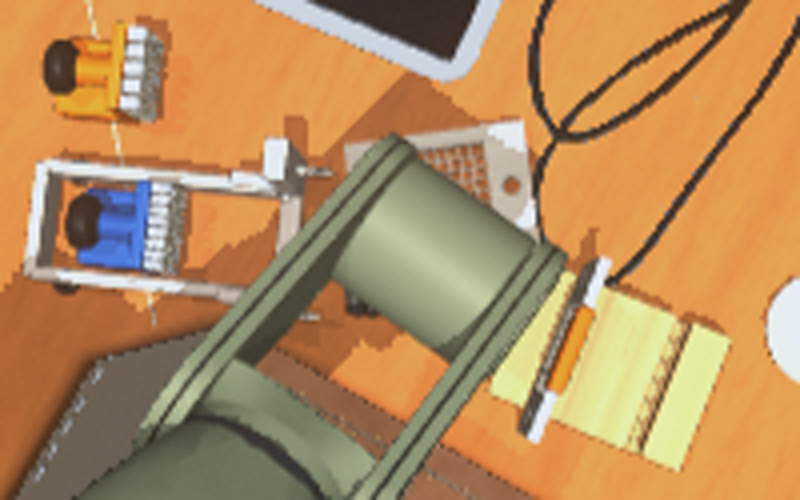

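The plate is now clear of both posts, and its far edge is at top (345–525, 120–145). The trip looks dynamic, caused by fast rotation. I'll read again, then finish and set down.

```bash
python3 - <<'E'
from h import *
ctrl.hold(.15);s=S();print(s["eef_pos"].round(1),s["force"].round(1),s["wrist_torque"].round(2),s["grip_width"])
R2=Rt([1,0],np.pi/2,-1)
h=ctrl.move_l(P([478,-205],50),R2,vel=30,threshold=20)
ctrl.hold(.1);s=S();print(h,s["t"],s["eef_pos"].round(1),s["eef_rot"][:,1].round(2),s["force"].round(1),s["wrist_torque"].round(2))
if not h:
    h=ctrl.move_l(P([478,-205],21),vel=40,threshold=6)
    s=S();print(h,s["t"],s["eef_pos"].round(1),s["force"].round(1),s["wrist_torque"].round(2))
E
```

```text
[ 461.7 -218.6   49.5] [5.6 1.9 1.7] [ 0.02 -0.93  0.34] 56.2751410926953
False 20.175 [ 477.7 -205.    49.9] [-0. -1. -0.] [ 1.  -0.3 -2.1] [ 0.    0.1  -0.03]
True 20.8417 [ 477.3 -204.7   22.3] [-0.9  0.8  4.6] [0.08 0.07 0.01]
```

Free-hanging again with a clean weight reading, and touched down at z 22. Releasing, then setting the orange grid upright again.

```bash
python3 - <<'E'
from h import *
ctrl.gripper_to(80,60)
p=S()["eef_pos"]
ctrl.move_l(P(p[:2],230),vel=200)
ctrl.set_joints([-1.2,0.1,1.5,0,1.45,0.4])
s=S();print(s["t"],s["eef_pos"].round(1))
snap(8)
f=np.load("top8.npz");im,d=f["im"],f["d"];W=pts("top",d);hsv=cv2.cvtColor(im,cv2.COLOR_RGB2HSV)
blue=(hsv[...,0]>105)&(hsv[...,0]<125)&(hsv[...,1]>140)&(hsv[...,2]>60)&(d>0)&(W[...,2]<40)&(W[...,1]<-130)&(W[...,0]>350)
v,u=np.where(blue);R=np.array([ray("top",a,b,11)[:2] for a,b in zip(u,v)]);print("grip",len(u),rect(R),R.mean(0).round(1),np.median(W[blue][:,2]))
w=W;m=(hsv[...,0]>8)&(hsv[...,0]<22)&(hsv[...,1]>150)&(w[...,2]>112)&(w[...,2]<132)&(w[...,0]>350)&(w[...,1]<-250)&(w[...,1]>-350)
print("orange grip",m.sum(),rect(w[m]),w[m].mean(0).round(1))
E
```

```text
23.775 [ 287.1 -497.8  336.2]
grip 186 (array([ 493.7, -204.5]), array([54.5, 28.7]), 89.87) [ 494.8 -204.1] 12.166877400184163
orange grip 109 (array([ 419.6, -296.7]), array([12.4, 56.6]), 67.64) [ 419.7 -296.8  122.7]
```

View pics/side8.png

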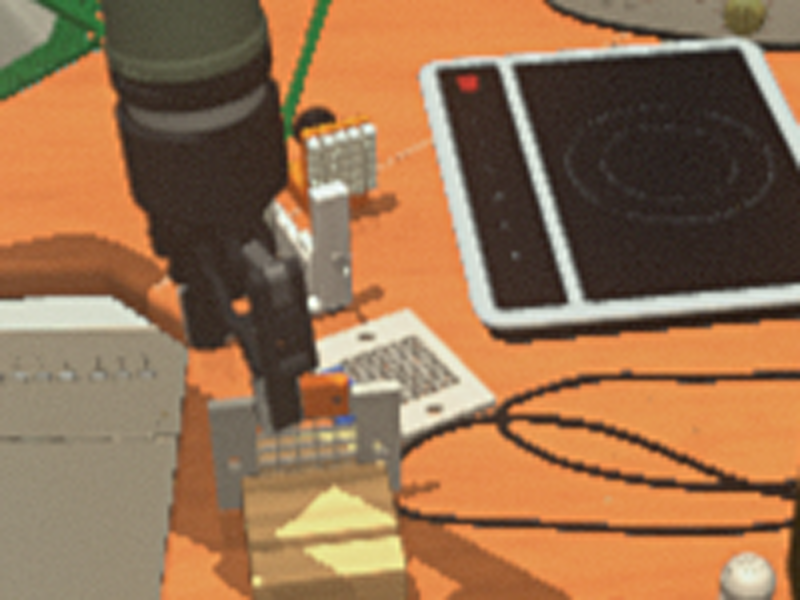

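View pics/top8.png

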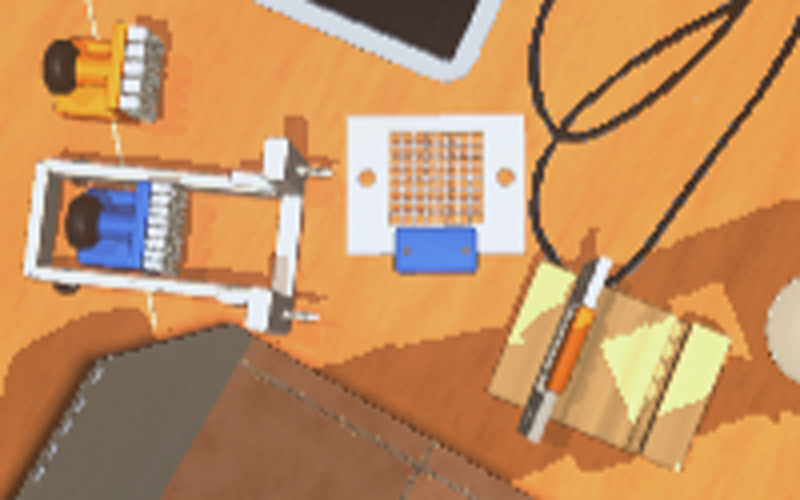

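The blue grid is nicely flat: grip centre (493.7,-204.5), square to the axes. Now a quick touch to set the orange grid upright at its original grip position.

```bash
python3 - <<'E'
from h import *
g=np.array([422.8,-290.9])
ctrl.gripper_to(48,20)
ctrl.move_ptp(P(g,180),rot(n))
h=ctrl.move_l(P(g,118),vel=120,threshold=12)
s=S();print(h,s["t"],s["eef_pos"].round(1),s["force"].round(1))
if not h:
    ctrl.gripper_to(10,20); s=S();print(s["t"],s["grip_width"],s["force"].round(1))
    ctrl.gripper_to(48,20)
ctrl.move_l(P(g,190),vel=200)
print(S()["t"])
E
```

```text
False 26.0917 [ 423.1 -291.7  118.6] [ 1.4 -1.3  0.2]
26.5 11.73678038788869 [-0.2  0.1  4. ]
27.45
```

Orange grid re-centred with light force. Next is the 30°-tilted pinch on the blue grip: approach along the tool axis and stop on light contact.

```bash
python3 - <<'E'
from h import *
R3=Rt([1,0],np.radians(60),-1); z=R3[:,2]
tip=np.array([493.7-8.5,-204.4,7.5])
ctrl.gripper_to(67,100)
ctrl.move_ptp(tip-25*z-150*z,R3)
ctrl.move_l(tip-25*z-20*z,vel=150)
ctrl.hold(.1);f0=S()["force"];print(S()["t"],S()["eef_pos"].round(1))
h=ctrl.move_l(tip-16*z,vel=25,threshold=5)
s=S();print(h,s["t"],s["eef_pos"].round(1),"axis dist to tip target",((tip-s["eef_pos"])@z).round(1),(s["force"]-f0).round(1),s["wrist_torque"].round(2))
snap(9)
E
```

```text
29.7667 [ 463.  -205.    47.3]
True 30.7083 [ 475.8 -204.1   24.2] axis dist to tip target 19.1 [2.4 1.2 2.1] [-0.1  -0.08  0.17]
```

View pics/side9.png

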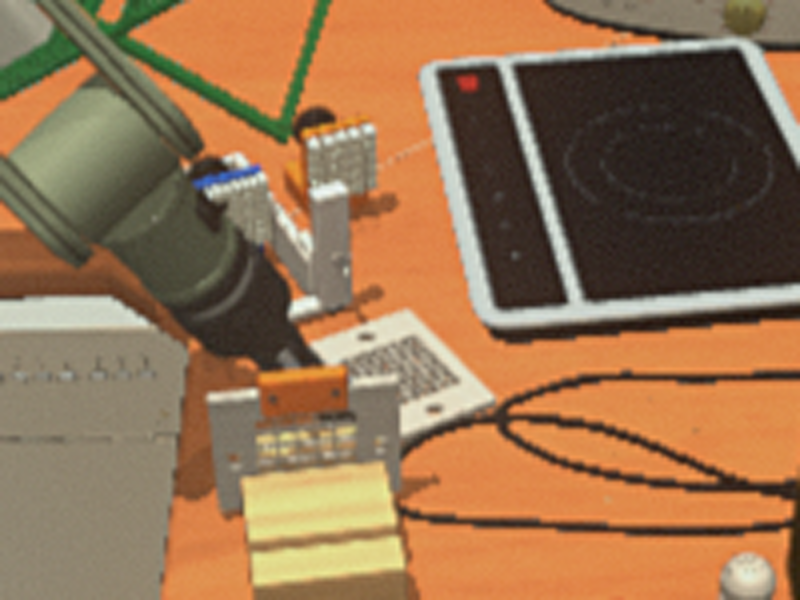

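View pics/top9.png

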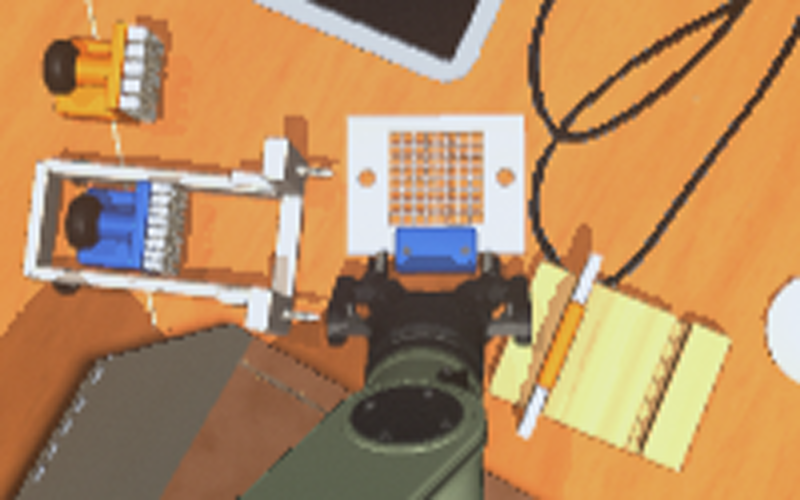

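```bash
python3 - <<'E'
from h import *
for i in range(3):
    ctrl.hold(.07);s=S();print(s["eef_pos"].round(1),s["force"].round(1),s["wrist_torque"].round(2))
f=np.load("top9.npz");im=f["im"];W=pts("top",f["d"]);
cv2.imwrite("pics/z9.png",cv2.resize(im[195:235,215:295],None,fx=9,fy=9,interpolation=cv2.INTER_CUBIC)[:,:,::-1])
for uv in((272,219),(268,222),(225,220),(219,219)): print(uv,W[uv[1],uv[0]].round(0))
E
```

```text
[ 475.5 -203.9   24.2] [0.6 0.9 3.6] [-0.06 -0.04  0.16]
[ 475.4 -203.9   24.2] [1.2 0.2 3.2] [-0.08 -0.12  0.17]
[ 475.3 -203.9   24.2] [2.2 1.2 2.4] [-0.05 -0.18  0.14]
(272, 219) [ 441. -271.  104.]
(268, 222) [ 433. -260.   95.]
(225, 220) [ 439. -146.   99.]
(219, 219) [ 443. -125.   56.]
```

View pics/z9.png

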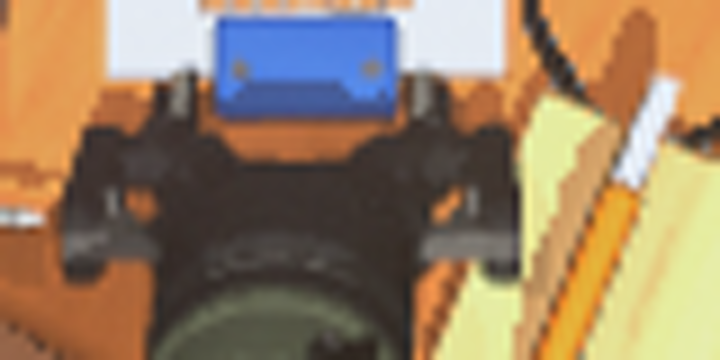

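Light contact is steady (about 3 N up), so the tips have touched. In z9 both tips straddle the blue grip evenly. I'll back off slightly, then pinch and lift.

```bash
python3 - <<'E'
from h import *
R3=Rt([1,0],np.radians(60),-1); z=R3[:,2]
tip=np.array([493.7-8.5,-204.4,7.5])
ctrl.move_l(tip-21.6*z,vel=25)
ctrl.gripper_to(50,110)
s=S();print(s["t"],s["eef_pos"].round(1),s["force"].round(1),s["wrist_torque"].round(2),s["grip_width"])
ctrl.move_l(tip-21.6*z+[0,0,25],vel=40)
ctrl.hold(.1);s=S();print(s["t"],s["eef_pos"].round(1),s["force"].round(1),s["wrist_torque"].round(2),s["grip_width"])
snap(10)
E
```

```text
31.5667 [ 474.1 -204.4   26.5] [-6.2  0.1  9.6] [0.09 0.41 0.08] 54.3004624239546
32.4417 [ 474.1 -204.1   50.9] [-1.2  0.7 -1.9] [-0.01  0.52  0.02] 53.538849160788914
```

View pics/side10.png

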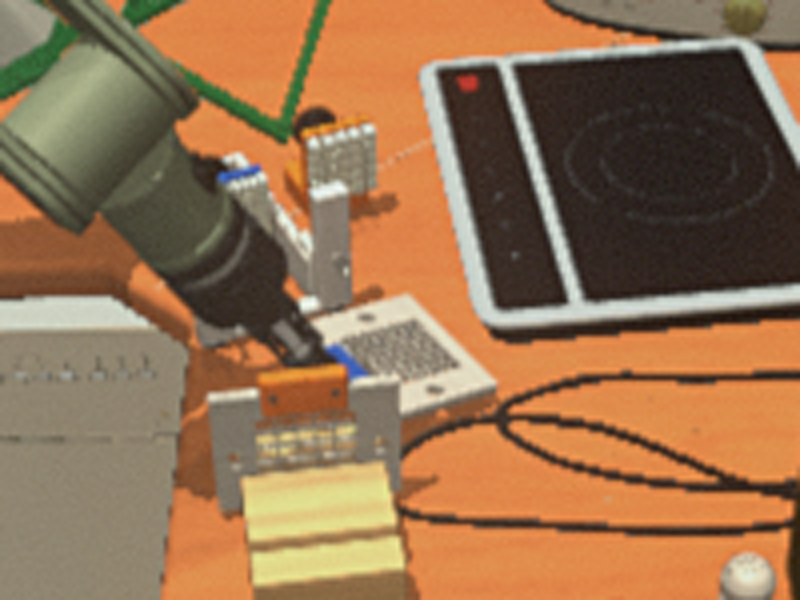

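It's lifted. I'll measure the plate's tilt from depth to know the exact rotation to upright.

```bash
cat >> h.py <<'E'
def plane(W,m):
    Q=W[m];c=np.median(Q,0)
    for _ in range(4):
        c=Q.mean(0);nn=np.linalg.svd(Q-c,full_matrices=False)[2][2];r=np.abs((Q-c)@nn);Q=Q[r<max(3,2*np.median(r))]
    return c,nn*np.sign(nn[2]),len(Q),np.std((Q-c)@nn)
E
python3 - <<'E'
from h import *
for k in("top","side"):
    f=np.load(k+"10.npz");im,d=f["im"],f["d"];W=pts(k,d)
    m=(d>0)&(W[...,0]>508)&(W[...,0]<600)&(W[...,1]<-145)&(W[...,1]>-262)&(W[...,2]>18)&(W[...,2]<70)
    c,nn,N,sd=plane(W,m);print(k,m.sum(),c.round(1),nn.round(4),N,sd.round(2),"pitch deg",np.degrees(np.arctan2(nn[0],nn[2])).round(2),"roll",np.degrees(np.arctan2(nn[1],nn[2])).round(2))
    hsv=cv2.cvtColor(im,cv2.COLOR_RGB2HSV)
    if k=="top":
        b=(hsv[...,0]>105)&(hsv[...,0]<125)&(hsv[...,1]>140)&(W[...,1]<-150)&(W[...,0]>430)&(W[...,2]<60); print("blue",b.sum(),W[b].mean(0).round(1),rect(W[b]))
    w=(m);print(" plate rect",rect(W[m]))
E
```

```text
top 877 [ 550.9 -203.4   25.8] [0.1103 0.0034 0.9939] 674 1.6 pitch deg 6.33 roll 0.2
blue 142 [ 498.9 -203.4   34. ] (array([ 496.3, -202.8]), array([53.5, 25.7]), 89.45)
 plate rect (array([ 549.6, -203.3]), array([114.6,  82.5]), 89.74)
side 562 [ 552.7 -203.1   24.3] [ 0.0995 -0.001   0.995 ] 439 1.5 pitch deg 5.71 roll -0.06
 plate rect (array([ 549.7, -203.5]), array([ 82.3, 117. ]), 0.54)
```

Both views agree that the plate sagged to about 6° in the pinch and is free of the worktop. I'll use that pose in the tool frame, turn it upright high above everything, and re-measure in front of the posts.

```bash
cat >> h.py <<'E'
C=np.column_stack([[*xc,0],[*yc,0],[0,0,1]])   # chipper axes
def tool_for(Rpt,bt,B,tilt=0.0):  # want plate axes=C (rotated tilt about yc), origin at B
    c,s=np.cos(tilt),np.sin(tilt); Pf=C@np.array([[c,0,s],[0,1,0],[-s,0,c]])
    R=Pf@Rpt.T; return B-R@bt, R
E
python3 - <<'E'
from h import *
s=S();R=s["eef_rot"];p=s["eef_pos"]
a=np.radians(6.0); Z=np.array([-np.cos(a),0,np.sin(a)]);X=np.array([-np.sin(a),0,-np.cos(a)]);Y=np.cross(Z,X)
Pf=np.column_stack([X,Y,Z]);B=np.array([591,-203.8,17.])
Rpt=R.T@Pf;bt=R.T@(B-p);np.savez("hold.npz",Rpt=Rpt,bt=bt)
st=P(seat-55*xc,12)
q=None
for dz in(190,0):
    tp,TR=tool_for(Rpt,bt,st+[0,0,dz]); print(dz,tp.round(1),TR[:,2].round(2),ctrl.solve_ik(tp,TR))
tp,TR=tool_for(Rpt,bt,P(seat,12));print(tp.round(1),ctrl.solve_ik(tp,TR))
E
```

```text
190 [ 486.9 -186.5  321.7] [ 0.08  0.81 -0.59] [-0.8758765   0.35896645  1.46511621  0.68386343  1.98396759  2.42589989]
0 [ 486.9 -186.5  131.7] [ 0.08  0.81 -0.59] [-0.8758765   0.59984749  1.560149    0.62465141  1.71637524  2.21382829]
[ 492.3 -131.8  131.7] [-0.80886164  0.55011029  1.64436882  0.6655569   1.65572243  2.23725377]
```

```bash
python3 - <<'E'
from h import *
H=np.load("hold.npz");Rpt,bt=H["Rpt"],H["bt"]
p=S()["eef_pos"]
ctrl.move_l(p+[-4,-6,5],vel=60)
ctrl.move_l(np.array([470,-210,310]),vel=200)
s=S();print(s["t"],s["eef_pos"].round(1),s["force"].round(1),s["wrist_torque"].round(2),s["grip_width"])
tp,TR=tool_for(Rpt,bt,P(seat-55*xc,12+190))
ctrl.move_ptp(tp,TR);ctrl.hold(.1)
s=S();print(s["t"],s["eef_pos"].round(1),s["force"].round(1),s["wrist_torque"].round(2),s["grip_width"])
snap(11,cs=(75,225,150,350))
E
```

```text
34.25 [ 469.3 -209.3  308. ] [ 0.1  0.3 -2.8] [-0.01  0.47  0.07] 53.665765028149785
35.925 [ 487.  -186.3  321.9] [ 0.1  0.9 -1.6] [-0.66  0.07 -0.03] 53.736619195590364
```

View pics/side11.png

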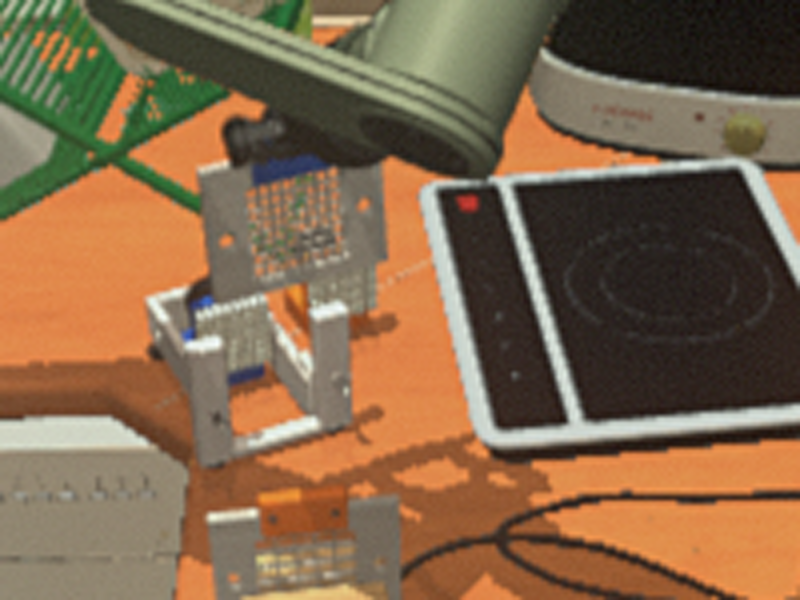

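View pics/top11.png

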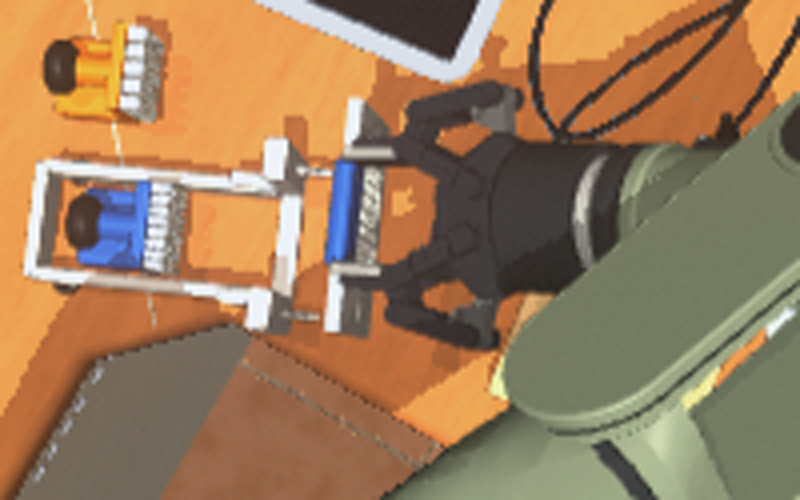

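Excellent: the grid is upright and square above the chipper, visible at side (200–385,155–300) and with its top edge at top (330–365,100–335). I'll measure its pose now.

```bash
cat > meas.py <<'E'
from h import *
def meas(i,zoff):
    # expected plate: bottom z=12+zoff, plane about seat-55xc ; work in chipper seat frame
    out={}
    for k in("side","top"):
        f=np.load(f"{k}{i}.npz");im,d=f["im"],f["d"];W=pts(k,d);hsv=cv2.cvtColor(im,cv2.COLOR_RGB2HSV)
        L=(W-P(seat,12+zoff))@C
        if k=="side":
            m=(d>0)&(L[...,0]>-95)&(L[...,0]<-20)&(abs(L[...,1])<62)&(L[...,2]>5)&(L[...,2]<92)&(hsv[...,1]<60)
            c,nn,N,sd=plane(L,m);nn=nn if nn[0]<0 else -nn
            print(k,"plane",c.round(1),nn.round(4),N,sd.round(2),"yaw",np.degrees(np.arctan2(nn[1],-nn[0])).round(2),"pitch",np.degrees(np.arctan2(nn[2],-nn[0])).round(2))
            m=(d>0)&(L[...,0]>-95)&(L[...,0]<-20)&(abs(L[...,1])<80)&(L[...,2]>-30)&(L[...,2]<92)&(hsv[...,1]<60)
            Q=L[m];print("  y range",np.percentile(Q[:,1],[.5,1,99,99.5]).round(1),"z low",np.percentile(Q[:,2],[.3,1,2]).round(1))
        m=(d>0)&(L[...,0]>-95)&(L[...,0]<-20)&(abs(L[...,1])<80)&(L[...,2]>95)&(L[...,2]<107)&(hsv[...,1]<60)&(hsv[...,2]>110)
        n_,l,st,ce=cv2.connectedComponentsWithStats(m.astype(np.uint8))
        for j in range(1,n_):
            if st[j,4]>8: print(k," topedge",st[j,4],ce[j].round(0),L[l==j].mean(0).round(1),rect(L[l==j]))
        b=(hsv[...,0]>105)&(hsv[...,0]<125)&(hsv[...,1]>140)&(L[...,2]>80)&(L[...,2]<125)&(L[...,0]<0)
        if b.sum(): print(k," blue",b.sum(),L[b].mean(0).round(1),rect(L[b]))
E
python3 -c "
from meas import *
meas(11,190)"
```

```text
side plane [-65.3   4.9  42.4] [-0.9969 -0.0026  0.0786] 496 1.49 yaw -0.15 pitch 4.51
  y range [-62.1 -61.6  63.   64.1] z low [-1.7 -0.3  0.3]
side  topedge 16 [203. 117.] [-60.6  53.9  97.4] (array([-58.5,  53.6]), array([18.6,  9.1]), 83.1)
side  blue 1 [-61.4 -17.8  81.9] (array([-61.4, -17.8]), array([0., 0.]), 0.0)
top  topedge 44 [228. 170.] [-57.5 -51.5  99.4] (array([-57.6, -50.5]), array([25. ,  8.3]), 87.39)
top  topedge 54 [223. 216.] [-57.3  49.3  99.4] (array([-57.3,  48.7]), array([ 8.2, 28.4]), 0.76)
top  blue 108 [-56.7  -0.5 113.6] (array([-56.5,  -1.3]), array([ 9.8, 52.2]), 0.19)
```

The grid's lateral offset is about 0 and yaw -0.15°, but its top leans 4.5° toward the posts (bottom edge at x≈-64, top at -57; the top view's edge agrees). I'll correct the pitch, descend to stud height in front of the studs, and check again.

```bash
python3 - <<'E'
from meas import *
H=np.load("hold.npz");s=S();R=s["eef_rot"];p=s["eef_pos"]
a=np.radians(4.4);c,sn=np.cos(a),np.sin(a)
Pf=C@np.array([[c,0,sn],[0,1,0],[-sn,0,c]]); B=P(seat,12+190)+C@np.array([-64.4,0.3,-0.3])
Rpt=R.T@Pf;bt=R.T@(B-p);np.savez("hold2.npz",Rpt=Rpt,bt=bt)
tp,TR=tool_for(Rpt,bt,P(seat-50*xc,12+190));ctrl.move_l(tp,TR,vel=40)
tp,TR=tool_for(Rpt,bt,P(seat-50*xc,12));h=ctrl.move_l(tp,vel=150,threshold=25)
ctrl.hold(.15);s=S();print(h,s["t"],s["eef_pos"].round(1),tp.round(1),s["force"].round(1),s["wrist_torque"].round(2),s["grip_width"])
snap(12);meas(12,0)
E
```

```text
False 37.875 [ 488.1 -181.6  131.8] [ 487.7 -181.2  131. ] [-0.5  0.4 -2.5] [-0.68  0.04  0.01] 53.71148309873893
side plane [-54.9  20.9  40.3] [-0.9997 -0.012   0.0193] 330 1.63 yaw -0.69 pitch 1.11
  y range [-55.3 -52.9  64.4  64.8] z low [-0.2  0.6  1.7]
side  topedge 16 [207. 174.] [-54.1  56.   98.7] (array([-55.5,  55.7]), array([17.4,  8.7]), 74.95)
top  topedge 31 [232. 181.] [-51.2 -51.8 101. ] (array([-51.1, -51.3]), array([ 8.3, 26.6]), 1.02)
top  topedge 32 [228. 219.] [-51.4  48.4 100.4] (array([-51.7,  47.9]), array([29.3,  6.7]), 88.44)
top  blue 78 [-51.2  -1.6 114.7] (array([-51.1,  -2. ]), array([ 9.9, 52.3]), 0.56)
```

View pics/side12.png

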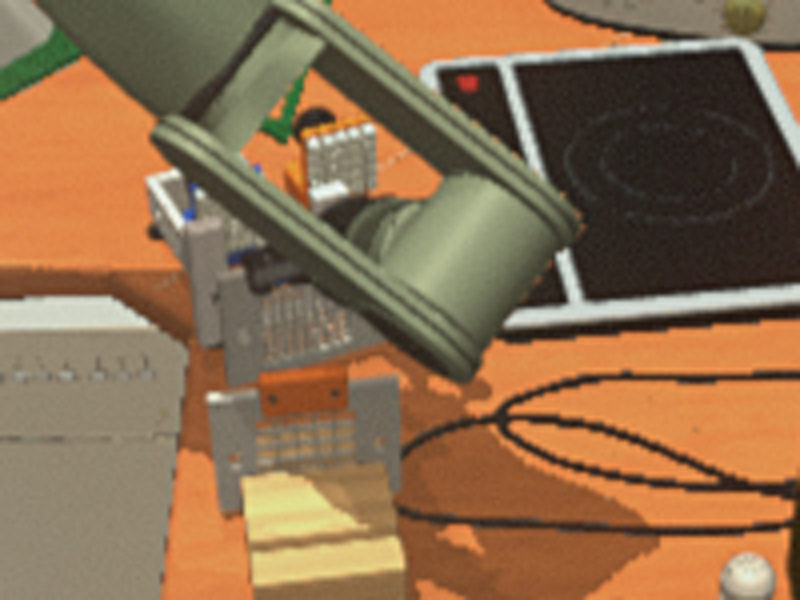

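View pics/top12.png

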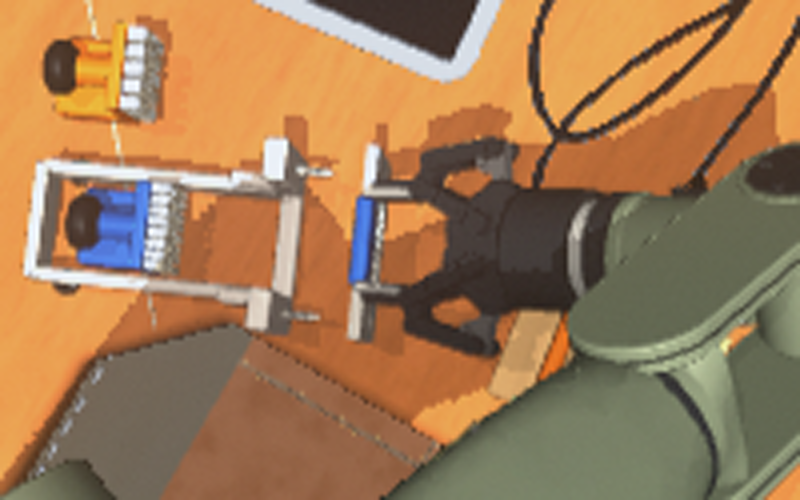

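In the top view the grid's lateral position relative to the posts is about -1 mm, with remaining pitch 1.1°. Both are within the ±3 mm hole play, and I'll trim them anyway. Next is a slow insertion with a force stop.

```bash
python3 - <<'E'
from meas import *
H=np.load("hold2.npz");Rpt,bt=H["Rpt"],H["bt"]
a=np.radians(-1.3); B0=P(seat,12)+C@np.array([0,0.7,-0.6])
X3=np.array([*xc,0])
tp,TR=tool_for(Rpt,bt,B0-29*X3,a)
ctrl.move_l(tp,TR,vel=40);ctrl.hold(.15);f0=S()["force"]
h=ctrl.move_l(tp+26*X3,vel=20,threshold=4)
ctrl.hold(.1);s=S();f=(s["force"]-f0);print(h,s["t"],((s["eef_pos"]-(tp+29*X3))@C).round(1),(f@C).round(1),(s["wrist_torque"]@C).round(2),s["grip_width"]);np.save("f0.npy",f0);np.save("tp.npy",tp+29*X3)
snap(13)
E
```

```text
False 40.2833 [-3.1 -0.  -0. ] [-1.3 -0.7 -0.5] [0.03 0.68 0.02] 53.67502390809589
```

View pics/top13.png

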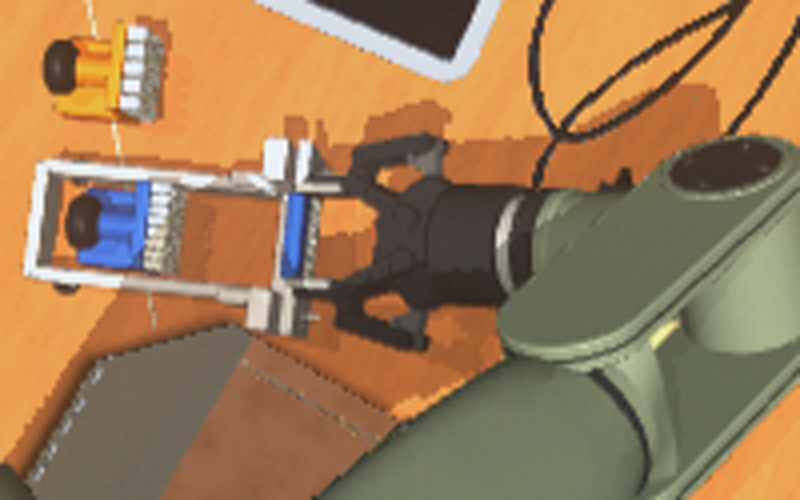

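View pics/side13.png

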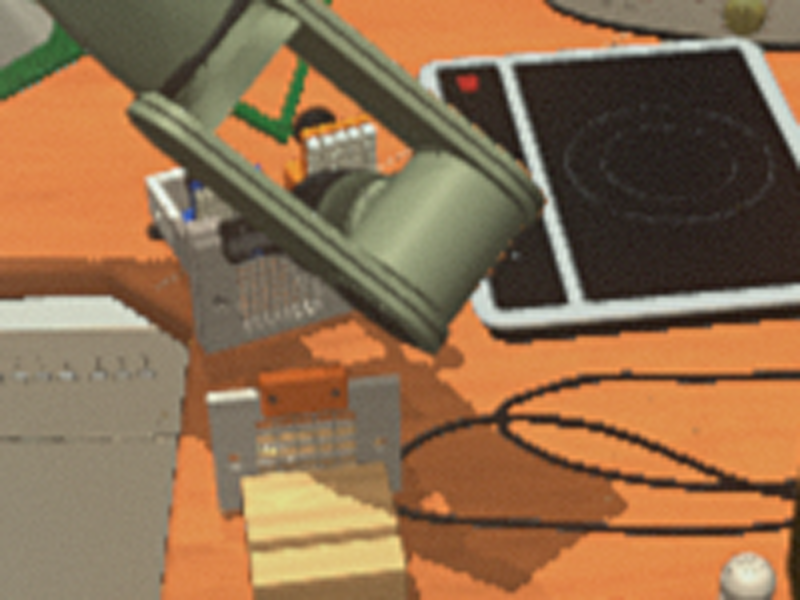

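The holes are over the studs: the stud end sticks out in front of the plate at top (312,316), with no side force and about 3 mm to go. Closing the gap slowly to contact.

```bash
python3 - <<'E'
from meas import *
f0=np.load("f0.npy");tp=np.load("tp.npy");X3=np.array([*xc,0])
h=ctrl.move_l(tp+6*X3,vel=10,threshold=3.5)
for i in range(2):
    ctrl.hold(.1);s=S();f=(s["force"]-f0);print(h,s["t"],((s["eef_pos"]-tp)@C).round(2),(f@C).round(1),(s["wrist_torque"]@C).round(2),s["grip_width"])
snap(14);meas(14,0)
E
```

```text
True 41.1667 [ 3.76  0.44 -1.26] [-2.6  0.2  0.1] [0.02 0.74 0.09] 53.67285464634823
True 41.2667 [ 3.75  0.51 -1.36] [-3.5 -0.8  1.2] [ 0.02  0.77 -0.03] 53.66274526851069Traceback (most recent call last):
  File "<stdin>", line 6, in <module>
  File "meas.py", line 10, in meas
    c,nn,N,sd=plane(L,m);nn=nn if nn[0]<0 else -nn
              ~~~~~^^^^^
  File "h.py", line 33, in plane
    c=Q.mean(0);nn=np.linalg.svd(Q-c,full_matrices=False)[2][2];r=np.abs((Q-c)@nn);Q=Q[r<max(3,2*np.median(r))]
                   ~~~~~~~~~~~~~~~~~~~~~~~~~~~~~~~~~~~~~~~~~^^^
IndexError: index 2 is out of bounds for axis 0 with size 1
```

View pics/top14.png

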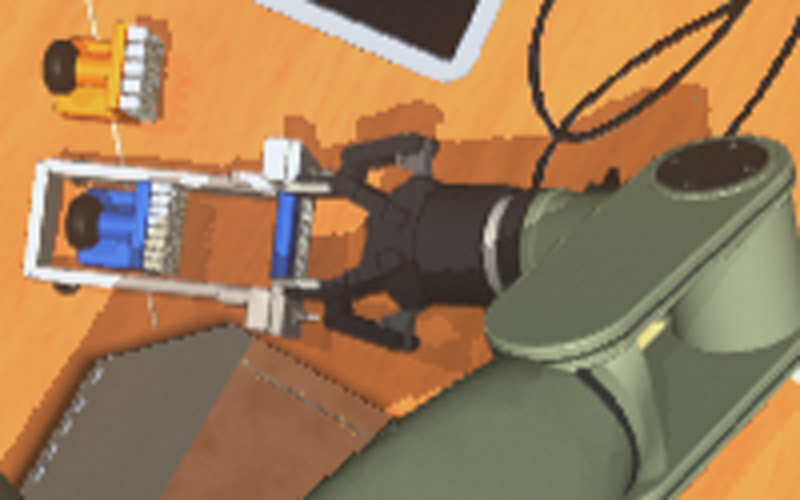

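```bash
python3 - <<'E'
from meas import *
for i in (13,14):
    f=np.load(f"side{i}.npz");im,d=f["im"],f["d"];W=pts("side",d);L=(W-P(seat,12))@C;hsv=cv2.cvtColor(im,cv2.COLOR_RGB2HSV)
    m=(d>0)&(L[...,0]>-25)&(L[...,0]<12)&(L[...,1]>-20)&(L[...,1]<66)&(L[...,2]>3)&(L[...,2]<96)&(hsv[...,1]<60)
    m2=m&(L[...,1]>38)
    for mm in(m,m2):
        c,nn,N,sd=plane(L,mm);nn=nn if nn[0]<0 else -nn
        print(i,c.round(1),nn.round(3),N,sd.round(2),"pitch",np.degrees(np.arctan2(nn[2],-nn[0])).round(2),"yaw",np.degrees(np.arctan2(nn[1],-nn[0])).round(2))
im=np.load("side14.npz")["im"];cv2.imwrite("pics/z14.png",cv2.resize(im[150:200,185:265],None,fx=9,fy=9,interpolation=cv2.INTER_CUBIC)[:,:,::-1])
E
```

```text
13 [-8.6 33.7 40.7] [-1.    -0.02  -0.005] 264 1.5 pitch -0.28 yaw -1.12
13 [-9.  52.8 48.7] [-0.994  0.11  -0.01 ] 153 1.51 pitch -0.57 yaw 6.33
14 [-3.2 35.2 41.1] [-1.    -0.009  0.011] 260 1.57 pitch 0.62 yaw -0.51
14 [-3.4 53.5 46.8] [-0.999  0.04  -0.008] 149 1.48 pitch -0.44 yaw 2.27
```

View pics/z14.png

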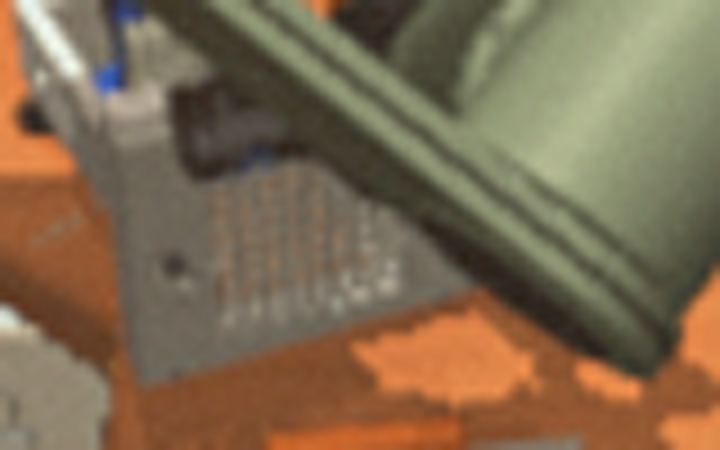

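The front face is at x≈-3 (ideally -4), pitch and yaw are about 0, and the stud end shows in the hole at z14 (175,263). I'll ramp the push to 10 N with force feedback, then hold.

```bash
python3 - <<'E'
from meas import *
f0=np.load("f0.npy");tp=np.load("tp.npy");X3=np.array([*xc,0])
def F(n=4):
    a=[]
    for _ in range(n): ctrl.hold(.03);a.append((S()["force"]-f0)@C)
    return np.mean(a,0)
x=(S()["eef_pos"]-tp)@C; c=x[0]+.3; base=tp+C[:,1]*x[1]+C[:,2]*x[2]
fx=-F()[0]; k=None
for i in range(14):
    ctrl.move_l(base+c*X3,vel=10); f=F(); s=S(); new=-f[0]
    print(i,round(s["t"],2),"cmd",round(c,2),"pos",((s["eef_pos"]-tp)@C).round(2),"F",f.round(1),"T",(s["wrist_torque"]@C).round(2))
    if abs(new-10)<1.0: break
    c+=np.clip((10-new)*.12,-.5,.5)
np.save("c.npy",np.array([c,*base]))
E
```

```text
0 41.88 cmd 4.04 pos [ 3.84  0.49 -1.36] F [-4.5  0.5  1.4] T [-0.02  0.83  0.04]
1 42.27 cmd 4.54 pos [ 3.97  0.47 -1.3 ] F [-6.8  0.7  1.4] T [0.09 0.91 0.15]
2 42.65 cmd 4.93 pos [ 4.02  0.45 -1.23] F [-7.4  1.3  2.6] T [0.13 0.98 0.23]
3 43.03 cmd 5.24 pos [ 4.09  0.47 -1.23] F [-8.4  1.3  2.9] T [0.18 0.95 0.3 ]
4 43.42 cmd 5.43 pos [ 4.13  0.47 -1.2 ] F [-9.1  2.   2.9] T [0.21 1.01 0.32]
```

Push is 9.1 N. The moment shows the load centred at mid-height (good) but biased to post a (ry≈+33 mm). I'll trim yaw by +0.3° to share it, settle at 10 N and hold.

```bash
python3 - <<'E'
from meas import *
from scipy.spatial.transform import Rotation as Ro
f0=np.load("f0.npy");tp=np.load("tp.npy");X3=np.array([*xc,0]);a=np.load("c.npy");c=a[0];base=a[1:]
H=np.load("hold2.npz");R0=tool_for(H["Rpt"],H["bt"],P(seat,12),np.radians(-1.3))[1]
def F(n=4):
    a=[];t=[]
    for _ in range(n): ctrl.hold(.03);s=S();a.append((s["force"]-f0)@C);t.append(s["wrist_torque"]@C)
    return np.mean(a,0),np.mean(t,0)
th=0.3
for i in range(6):
    ctrl.move_l(base+c*X3,Ro.from_euler("z",th,degrees=True).as_matrix()@R0,vel=10)
    f,t=F();print(i,round(S()["t"],2),"th",th,"cmd",round(c,2),"F",f.round(1),"T",t.round(2),"w",round(S()["grip_width"],1))
    if abs(f[0]+10)<.7 and abs(t[2])<.12: break
    if t[2]>.12: th=min(th+.3,1.5)
    if t[2]<-.12: th-=.15
    c+=np.clip((10+f[0])*.12,-.4,.4)
np.save("c2.npy",np.array([c,th,*base]))
snap(15)
for i in (15,):
    g=np.load(f"side{i}.npz");im,d=g["im"],g["d"];W=pts("side",d);L=(W-P(seat,12))@C;hsv=cv2.cvtColor(im,cv2.COLOR_RGB2HSV)
    m=(d>0)&(L[...,0]>-25)&(L[...,0]<12)&(L[...,1]>-20)&(L[...,1]<66)&(L[...,2]>3)&(L[...,2]<96)&(hsv[...,1]<60)
    cc,nn,N,sd=plane(L,m);nn=nn if nn[0]<0 else -nn
    print(i,cc.round(1),nn.round(3),N,"pitch",np.degrees(np.arctan2(nn[2],-nn[0])).round(2),"yaw",np.degrees(np.arctan2(nn[1],-nn[0])).round(2))
E
```

```text
0 43.8 th 0.3 cmd 5.43 F [-8.6  1.2  2.3] T [0.13 1.1  0.01] w 53.8
1 44.18 th 0.3 cmd 5.6 F [-9.3  1.8  2.5] T [0.13 1.12 0.02] w 54.0
15 [-4.4 37.3 42.4] [-0.999 -0.027  0.031] 270 pitch 1.75 yaw -1.55
```

View pics/top15.png

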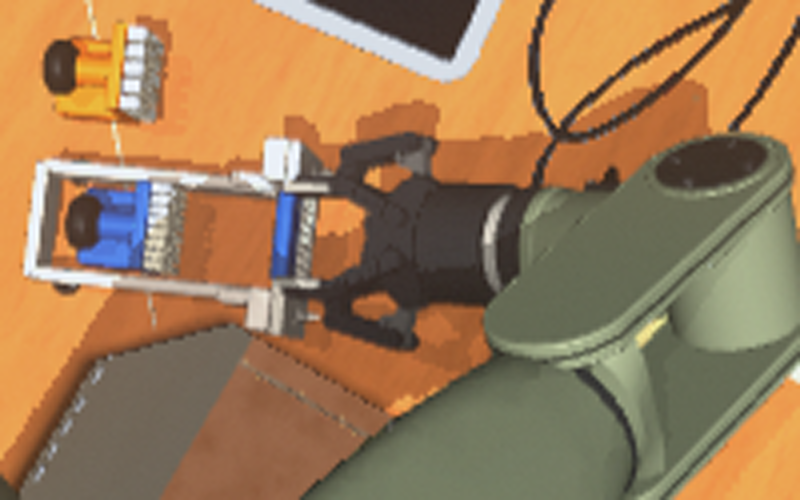

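Force readings say flat: yaw moment is about 0, and the load centroid is around z≈70, mid-plate. The single depth fit gives pitch 1.75°, so I'll average several frames to settle that disagreement while still pressing.

```bash
python3 - <<'E'
from meas import *
f0=np.load("f0.npy")
A=[]
for i in range(6):
    im,d=optics.grab_frame("side");A.append(d);s=S();print(((s["force"]-f0)@C).round(1),(s["wrist_torque"]@C).round(2),round(s["grip_width"],2))
cv2.imwrite("pics/z16.png",cv2.resize(im[150:200,185:265],None,fx=9,fy=9,interpolation=cv2.INTER_CUBIC)[:,:,::-1])
d=np.mean(A,0);hsv=cv2.cvtColor(im,cv2.COLOR_RGB2HSV)
def ev(d,hsv,nm):
    W=pts("side",d);L=(W-P(seat,12))@C
    m=(d>0)&(L[...,0]>-25)&(L[...,0]<12)&(L[...,1]>-20)&(L[...,1]<66)&(L[...,2]>3)&(L[...,2]<96)&(hsv[...,1]<60)
    cc,nn,N,sd=plane(L,m);nn=nn if nn[0]<0 else -nn
    print(nm,cc.round(1),nn.round(3),N,sd.round(2),"pitch",np.degrees(np.arctan2(nn[2],-nn[0])).round(2),"yaw",np.degrees(np.arctan2(nn[1],-nn[0])).round(2))
    for lo,hi in((3,20),(20,40),(40,60),(60,80),(80,96)):
        q=m&(L[...,1]>40)&(L[...,2]>lo)&(L[...,2]<hi);print("  z",lo,hi,q.sum(),np.median(L[q][:,0]).round(1))
ev(d,hsv,"avg")
# reference: post front face of chipper in the first image
g=np.load("side0.npz");dd=g["d"];W=pts("side",dd);L=(W-P(seat,12))@C
for y0 in(50,-50):
    m=(abs(L[...,1]-y0)<11)&(L[...,0]>-8)&(L[...,0]<14)&(L[...,2]>5)&(L[...,2]<98)
    for lo,hi in((3,20),(20,40),(40,60),(60,80),(80,98)):
        q=m&(L[...,2]>lo)&(L[...,2]<hi);print("post",y0,lo,hi,q.sum(),np.median(L[q][:,0]).round(1))
E
```

```text
[-9.8  1.3  1.6] [0.2  1.1  0.04] 53.86
[-8.5  2.   2.3] [0.12 1.06 0.04] 53.96
[-8.9  2.4  3.3] [0.18 1.08 0.  ] 53.89
[-8.5  1.4  2.9] [0.1  1.13 0.02] 53.85
[-8.3  1.8  2.1] [0.1  1.1  0.05] 53.86
[-8.7  1.5  1.7] [0.19 1.13 0.06] 53.87
avg [-4.4 36.9 42.7] [-0.999 -0.024  0.033] 323 1.09 pitch 1.89 yaw -1.39
  z 3 20 37 -5.6
  z 20 40 44 -5.0
  z 40 60 46 -4.6
  z 60 80 47 -3.9
  z 80 96 35 -3.4
post 50 3 20 23 3.6
post 50 20 40 27 5.3
post 50 40 60 38 4.4
post 50 60 80 38 4.5
post 50 80 98 38 5.0
post -50 3 20 24 3.9
post -50 20 40 25 3.8
post -50 40 60 40 4.7
post -50 60 80 32 4.4
post -50 80 98 38 4.9
```

View pics/z16.png

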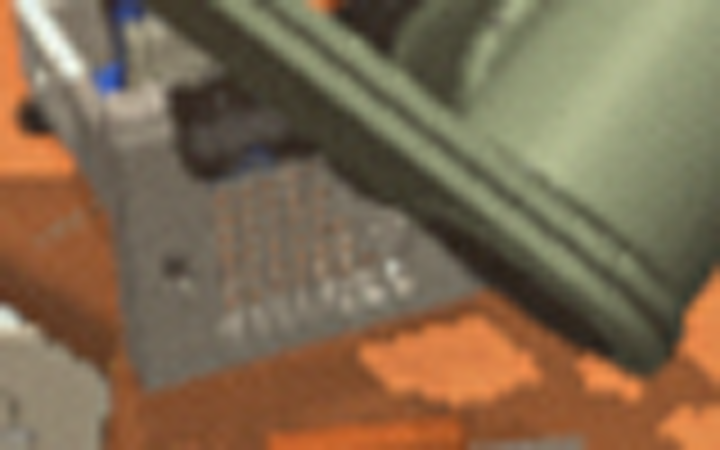

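Averaged depth, referenced to the posts' own apparent faces, gives a thickness of 8.3 mm at the top and 9.3 mm at the bottom, so the bottom edge is about 1 mm off. I'll tilt the tool in small steps to bring it in while regulating the force.

```bash
cat > press.py <<'E'
from meas import *
from scipy.spatial.transform import Rotation as Ro
f0=np.load("f0.npy");tp=np.load("tp.npy");X3=np.array([*xc,0])
H=np.load("hold2.npz")
def F(n=4):
    a=[];t=[]
    for _ in range(n): ctrl.hold(.03);s=S();a.append((s["force"]-f0)@C);t.append(s["wrist_torque"]@C)
    return np.mean(a,0),np.mean(t,0)
def go(base,c,th,tilt):
    R0=tool_for(H["Rpt"],H["bt"],P(seat,12),np.radians(tilt))[1]
    ctrl.move_l(base+c*X3,Ro.from_euler("z",th,degrees=True).as_matrix()@R0,vel=10)
def flat(n=4):
    A=[]
    for i in range(n): im,d=optics.grab_frame("side");A.append(d)
    d=np.mean(A,0);hsv=cv2.cvtColor(im,cv2.COLOR_RGB2HSV);W=pts("side",d);L=(W-P(seat,12))@C
    m=(d>0)&(L[...,0]>-25)&(L[...,0]<12)&(L[...,1]>-20)&(L[...,1]<66)&(L[...,2]>3)&(L[...,2]<96)&(hsv[...,1]<60)
    o=[np.median(L[m&(L[...,1]>40)&(L[...,2]>lo)&(L[...,2]<lo+20)][:,0]).round(1) for lo in(2,20,40,60,78)]
    return "thick", (np.array([3.7,4.4,4.5,4.5,4.95])-o).round(1)
E
python3 - <<'E'
from press import *
a=np.load("c2.npy");c,th=a[:2];base=a[2:]
tilt=-1.3
for i in range(5):
    tilt-=.4; go(base,c,th,tilt); f,t=F(3)
    print(round(S()["t"],2),"tilt",round(tilt,2),"cmd",round(c,2),"F",f.round(1),"T",t.round(2),"w",round(S()["grip_width"],2),flat(2) if i%2 else "")
    if -f[0]>13: c-=.3
    elif -f[0]<8: c+=.2
np.save("c3.npy",np.array([c,th,tilt,*base]))
E
```

```text
44.93 tilt -1.7 cmd 5.6 F [-9.4  1.8  1.7] T [0.14 1.18 0.02] w 53.78 
45.28 tilt -2.1 cmd 5.6 F [-9.6  1.5  1.9] T [0.14 1.25 0.01] w 53.49 ('thick', array([9.2, 8.7, 8.8, 8.1, 8.6]))
45.73 tilt -2.5 cmd 5.6 F [-10.2   1.7   1.4] T [0.16 1.36 0.05] w 54.04 
46.08 tilt -2.9 cmd 5.6 F [-10.2   1.6   0.7] T [0.14 1.41 0.03] w 53.61 ('thick', array([8.4, 8.5, 8.9, 8. , 8.6]))
46.53 tilt -3.3 cmd 5.6 F [-10.6   1.1   0.1] T [0.13 1.52 0.03] w 53.92
```

Thickness is now uniform at about 8.5 mm from bottom to top. The load centroid is about 79 mm below the TCP (z≈52, mid-plate), yaw moment about 0 and push 10.6 N. Holding steady, then handing in.

```bash
python3 - <<'E'
from press import *
print(flat(4)); snap(17)
for i in range(5):
    ctrl.hold(.3);f,t=F(3);print(round(S()["t"],2),f.round(1),t.round(2),round(S()["grip_width"],2))
f=np.load("top17.npz");im=f["im"];hsv=cv2.cvtColor(im,cv2.COLOR_RGB2HSV);w=pts("top",f["d"])
m=(hsv[...,0]>8)&(hsv[...,0]<22)&(hsv[...,1]>150)&(w[...,2]>112)&(w[...,2]<132)&(w[...,0]>350)&(w[...,1]<-250)&(w[...,1]>-350);print("orange",m.sum())
E
```

```text
('thick', array([8.3, 8.7, 8.5, 8.2, 8.4]))
47.23 [-10.6   0.7   0.3] [0.14 1.52 0.04] 53.97
47.63 [-10.3   1.4   0.1] [0.11 1.49 0.06] 53.76
48.03 [-10.1   1.6   0. ] [0.08 1.53 0.04] 53.64
48.43 [-10.1   2.    0.7] [0.13 1.5  0.03] 53.7
48.83 [-10.3   1.5  -0.2] [0.12 1.56 0.05] 53.55
orange 0
```

View pics/top17.png

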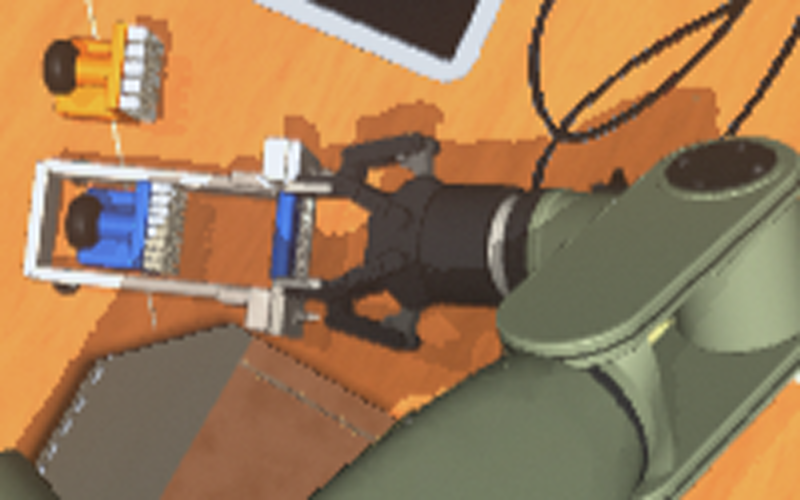

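View pics/side17.png

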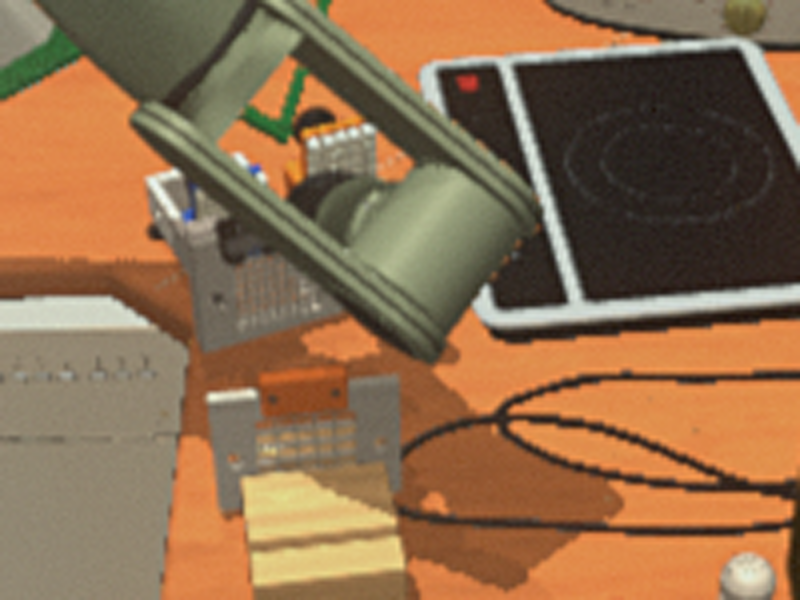

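The top and side views show the grid flush with its studs through the holes, the push steady at 10.1–10.6 N for over 2 s, and pushers and orange grid in place. Handing in.

```bash
python3 - <<'E'
from plant import ctrl,sensors
ctrl.hold(.1);print(sensors.read_state()["t"]);ctrl.finish_job()
E
```

```text
48.9333
the job is handed in; nothing more can be done
```

The blue (fine) grid is on the chipper's studs and against both posts. I handed the job in at 48.9 s with the arm still gripping and pressing it. It did not go cleanly: I dropped the grid once on the way.

**What went wrong:** I lifted the blue grid too low, and the swing carried it into the orange grid. The blue one fell flat on the worktop, and the orange one leaned about 7 mm at the top, still in its slot. I moved the blue grid to a clear spot and pushed the orange one upright again with a light pinch. I then picked the blue grid up with a tilted tool across the grip's 60 mm width, not its thickness as you described. It is still held that way.

**Last checks:**
- **Push:** it stayed at 10.1–10.6 N for just over 2 s of steady hold before hand-in. It had been between about 7 and 10.6 N for 4 s before that, while I ramped up and trimmed.
- **Fit:** the sideways moment is close to zero, and the load centres on about mid-plate. Depth readings put the grid's front face 8.2–8.7 mm ahead of the posts from bottom to top; the plate is 8 mm thick. An earlier reading showed the bottom edge about 1 mm off, and I trimmed that out.
- **Surroundings:** both pushers look unmoved.

**Less certain:**
- **Orange grid position:** my final top-view measurement of it failed because the arm hid it. It looks upright in its slot in the side view, but it was disturbed and put back, so it may be about a millimetre off.
- **Contact while moving the grid:** once, while I turned the held grid low down, it touched something I did not identify, at about 6 N. It came free, and nothing looked displaced in the pictures afterwards.

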